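Register a sample bottle on the stirrer and hold a pH electrode centred in its cap

TASK

Push the square sample bottle fully home into the corner of the two stop rails on the magnetic stirrer, flat against both. Then take the pH electrode (the probe with the wide flat-sided head) out of its storage tube and lower it upright through the bore of the bottle's cap, never touching bottle or cap, until the black ring on its shaft is level with the top of the cap. Finish while holding it there, still and centred in the bore, the bottle still home against both rails and all other things left where they stand.

Things in the scene. Friction and masses are not known exactly. Their poses are not given: they have to be found in the camera images.
- stirrer: Flat white magnetic stirrer, fixed, deck 200 x 200 mm, 22 mm above the bench; control panel at its -x edge, 46 mm deep, knob top at 29 mm. Origin at the bench under the deck's centre. Two steel stop rails on the deck, 26 mm high, 5 mm thick, 110 mm long: far rail, inner face x = +35 mm (y -37 to 73); right rail, inner face y = -35 mm (x -73 to 37), in its own axes. Turned up to 15 degrees.
- home (a point): Point on the stirrer's deck (its centre, 22 mm above the bench; axes of the stirrer) where the centre of the bottle's underside lies when the bottle is fully home against both rails. The bottle starts short of it, towards -x and +y of these axes, and turned.
- bottle: Square wide-mouth white plastic sample bottle, loose on the stirrer's deck, about 0.3 kg: body 70 x 70 mm with upright flat sides up to 72 mm, slides under a push of about 3 to 6 N, shoulder above, then a round blue cap 53 mm in diameter; 104 mm high over all. Origin at the centre of its underside, z up, x and y square to its sides. Hollow and empty: base 4 mm thick.
- port (a point): Centre of the top of the bottle's cap, at the mouth of its upright through bore: 24 mm diameter, 22 mm long, opening into the wider hollow bottle. 104 mm above the bottle's underside, on its axis; axes of the bottle.
- stand: Fixed storage stand: grey base 80 x 140 x 12 mm with two upright round tubes 70 mm apart (at y = -35 and +35 mm of its axes), 26 mm outside and 16 mm inside diameter, rims 126 mm above the bench. One holds the pH electrode, the other the thermometer, either way round. Origin at the bench under the middle.
- electrode: Loose cordless pH electrode, 0.09 kg, 175 mm long. From the tip up: cream shaft 12 mm thick, 110 mm long, with a black ring; black collar 22 mm wide, 10 mm high; flat-sided grey head 30 mm (its x) by 22 mm (its y), 55 mm high. Origin at the tip, z up along the shaft. Starts upright, collar resting on the rim of a storage tube, tip 16 mm above the bench; lifts straight out freely.
- depth_ring (a point): Middle of the black depth ring (4 mm wide) on the electrode's shaft axis, 60 mm above the tip; axes of the electrode.
- head (a point): Centre of the electrode's flat-sided head, 147.5 mm above the tip, the place to grip it; axes of the electrode (30 mm wide along x, 22 mm along y).
- thermometer: Steel dip thermometer with a slim round grey knob 15 mm in diameter, 146 mm long, in the other storage tube, its top 162 mm above the bench. Origin at its tip. Not to be moved.
- beaker: Clear beaker, 68 mm in diameter, 85 mm high; bystander, origin under its centre.
- bulb: Red rubber pipette bulb, 46 mm in diameter, 62 mm high, standing; bystander, origin under its centre.
- reagent: White round reagent bottle, 72 mm in diameter, 160 mm high; bystander, origin under its centre.
- amber_a: Amber glass bottle, 60 mm in diameter, 155 mm high; bystander, origin under its centre.
- amber_b: Amber glass bottle, 52 mm in diameter, 130 mm high; bystander, origin under its centre.
- flask_a: Volumetric flask, 62 mm in diameter, 165 mm high; bystander, origin under its centre.
- flask_b: Volumetric flask, 62 mm in diameter, 165 mm high; bystander, origin under its centre.
Mind the look-alikes: they are no part of the job. What is shaped like the electrode but orange or pink is not meant.

How it is judged:
By the outcome, as a careful person would: the job done as asked, in the order asked, and still so for the second after the job is handed in, while the arm keeps its last pose, push and grip.
It also fails if it takes over 72 s, if anything falls off the work surface, if the arm or the gripper's body presses on something with over 40 N, if the wrist force passes 120 N, or if a joint passes its speed limit or range.

ROBOT

A 6-joint arm with a two-finger parallel gripper is mounted at the origin on the work surface. World frame = base frame: x ahead of the robot, y to its left, z up, the work surface at z = 0. Lengths are in mm, angles in rad, forces in N, time in s.
With the tool pointing down it reaches from about 275 to 1000 mm from the base axis. Payload 8.4 kg.
Tool frame: the origin (TCP) lies at the very end of the fingers, on their centre line; the grasp point (between the pads) lies 19 mm behind it; z points along the fingers, x is the direction in which the jaws open and shut, and the axes are right-handed (so a half turn about z gives the same grasp; the last joint's range is limited). The gripper opens to 85 mm and grips with 20 to 120 N. Pads are 22 mm wide; open, the fingers measure 114 mm over their backs; the gripper's body (76 mm by 85 mm) begins 54 mm behind the grasp point. The pads swing forward as they close: fully open they stand 13 mm farther back than shut.
Start: joints at [-1.189, 0.353, 1.633, -0, 1.155, -0.002], TCP at [234.028, -579.533, 231.281] pointing down, gripper open.
Joint ranges: [-2.63, 2.63], [-0.92, 2.1], [0.06, 2.66], [-1.3, 4.44], [0, 2.69], [-3.02, 3.02]. Speed limits (rad/s): [2.22, 2.22, 2.79, 3.14, 3.14, 3.14].

INTERFACE

Orientations are given as [roll, pitch, yaw] about the fixed x, y, z axes, in that order (R = Rz(yaw) Ry(pitch) Rx(roll)).
In Python, from rig import r gives the robot as it stands. The module is installed in compiled form; this text tells all that it offers.
- The arm moves only by the tool apply_moves, never from a script. Its argument "targets" is a list that holds one entry, the list of rows, each a list of 7 numbers: the gripper's target within -1 to 1 (fully open at 1, half-way at 0, shut at -1), then the shift along the tool's x, y, z in cm, then the turn, a rotation vector about the tool's x, y, z in degrees. A call has 1 to 8 rows; each row is the pose to reach, as a shift and turn from the pose measured when the call began, along the tool's axes at that moment; what a row does not reach only later rows make up. A row lasts 1/10 s, in which the tool goes at most 50 mm and 8.59 degrees, less where a joint would pass 70% of its speed; a pose out of reach is approached as far as the arm can. A call with a gripper value outside its range is refused whole. The fingers move at their own pace and stop on an object; "newtons" is the grip in N (left out, the last holds). Time passes only in rows, so rows that repeat a pose let the fingers close. It gives the time, the measured TCP pose, the force and the opening at its end, in the units of the state.
- r.sense(): the state, without advancing time (a new reading comes with each control period).
- r.grab_frame(name): name is "side" or "top" or "wrist"; returns a dict with "pixels" (384x512x3 uint8, red, green, blue), "fov_y" (degrees; the focal length in pixels is half the picture's height over the tangent of half this angle, whatever the lens; pixels are square), "cx", "cy" (the principal point, pixels), "D" ([k1, k2, p1, p2, k3] as OpenCV has them; the pictures are not rectified), "R" (3x3) and "t" (3): a world point X has camera coordinates R X + t; the wrist camera has in their place "mount" (4x4, takes a point from camera to tool coordinates, whose origin is the TCP and whose axes are the tool frame's). Camera axes: x right, y down, z forward; pixel columns grow to the right and rows downward; lengths in mm; the calibration is good to about 2 mm. A picture is of the moment at which its call begins: read the wrist's pose just before it. There is no depth.
- r.sign_off(): hands the job in, once; it reports no verdict.
The state is a dict: "clock": time; "qpos": joint angles; "qvel": joint speeds; "joint_efforts": joint torques, N m; "eef_pos": TCP position; "tcp_rot": TCP orientation; "contact_force": force on the tool from outside, world axes, zero at the start; "wrist_torque": the same for the moment, N m; "opening": opening from 0.0 (shut) to 1.0 (fully open).
Only numpy, scipy, OpenCV 4.12 (cv2) and the standard library are available. Lean on these libraries where they do the work, as an engineer would, in place of code of your own. Each camera call takes 0.05 s, during which the arm holds its last target. There are 200 camera calls.

## Working session

There is one attempt and no reset: what is moved stays moved. The work goes in short steps, Python scripts to look and compute and a tool call to move; the robot and the scene stay as the last step left them, time stands still between calls to the robot, and variables do not carry over. Pictures are saved under pics/ and viewed, about 8 in all and at most 12, crops included, and the job is handed in when it is done.

Besides the shell and the picture viewer there is one more tool, called by a JSON object that holds its "name" and its "arguments". apply_moves: Moves the arm, as the interface text tells. Its arguments: {"type":"object","properties":{"targets":{"type":"array"},"newtons":{"type":"number"}},"required":["targets"]}

```bash
mkdir -p pics
python3 - <<'E'
from rig import r
import cv2,numpy as np,pickle
print(r.sense())
for n in("top","side"):
    f=r.grab_frame(n);pickle.dump(f,open(n+"0.pkl","wb"));cv2.imwrite(f"pics/{n}0.png",cv2.resize(f["pixels"][...,::-1],(800,600),interpolation=cv2.INTER_CUBIC))
    print(n,{k:np.round(v,3).tolist() for k,v in f.items() if k!="pixels"}, (-f["R"].T@f["t"]))
E
```

```text
{'clock': 0.0, 'qpos': array([-1.18941731e+00,  3.53643894e-01,  1.63415095e+00, -2.92189018e-05,
        1.15523499e+00, -2.39748685e-03]), 'qvel': array([ 0.00085955,  0.00027849, -0.00053475,  0.00058056, -0.00031789,
       -0.0007022 ]), 'joint_efforts': array([-3.08652736e-03, -6.05263710e+01, -3.42069411e+01, -1.65307379e-04,
        9.23242187e-03,  9.54661630e-06]), 'eef_pos': array([ 233.82319622, -579.0764278 ,  230.55716108]), 'tcp_rot': array([ 3.14156938e+00,  1.43724088e-03, -1.18700803e+00]), 'contact_force': array([-0.27433307, -1.01106016, -0.5963407 ]), 'wrist_torque': array([-0.03156901,  0.01215192, -0.03676047]), 'opening': 0.997234595484981}
top {'fov_y': 44.355, 'cx': 256.213, 'cy': 193.105, 'D': [-0.048, 0.0, 0.0, 0.0, 0.0], 'R': [[-0.007, -1.0, -0.01], [-0.985, 0.009, -0.174], [0.174, 0.009, -0.985]], 't': [15.296, 606.35, 1390.592]} [ 355.78110794   -2.58139842 1474.80619145]
side {'fov_y': 43.882, 'cx': 259.047, 'cy': 193.089, 'D': [-0.043, 0.0, 0.0, 0.0, 0.0], 'R': [[-0.939, -0.345, -0.015], [-0.17, 0.502, -0.848], [0.3, -0.793, -0.53]], 't': [553.713, 187.415, 1202.715]} [ 190.65422822 1050.74958079  804.87404941]
```

View pics/top0.png

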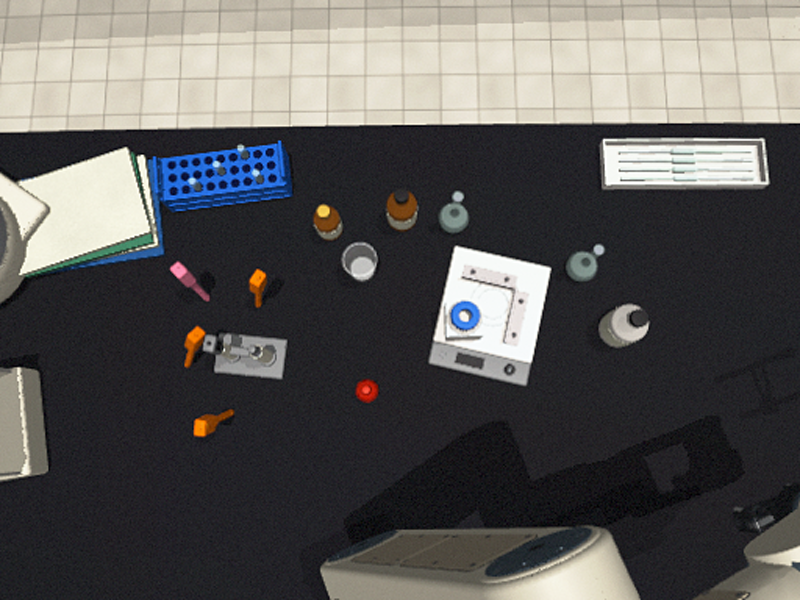

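View pics/side0.png

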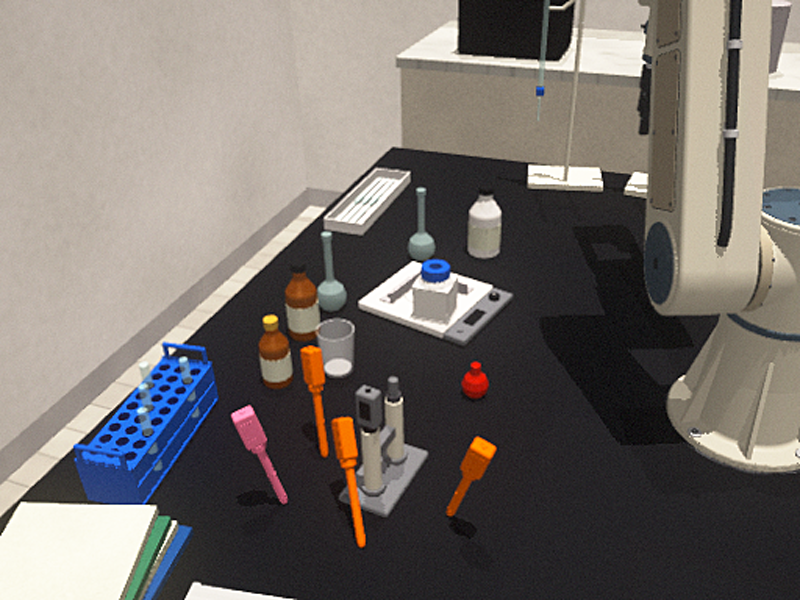

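```bash
cat > h.py <<'E'
import numpy as np,cv2
from scipy.spatial.transform import Rotation as Ro
def K(f):
    fl=f["pixels"].shape[0]/2/np.tan(np.radians(f["fov_y"])/2)
    return np.array([[fl,0,f["cx"]],[0,fl,f["cy"]],[0,0,1.]])
def ext(f,s=None):
    if "R" in f: return np.array(f["R"]),np.array(f["t"])
    T=np.eye(4);T[:3,:3]=Ro.from_euler("xyz",s["tcp_rot"]).as_matrix();T[:3,3]=s["eef_pos"]
    M=np.linalg.inv(T@f["mount"]);return M[:3,:3],M[:3,3]
def ray(f,px,s=None):
    R,t=ext(f,s);p=cv2.undistortPoints(np.array(px,float).reshape(-1,1,2),K(f),np.array(f["D"],float)).reshape(-1,2)
    d=np.c_[p,np.ones(len(p))]@R;return -R.T@t,d/np.linalg.norm(d,axis=1)[:,None]
def plane(f,px,z,s=None):
    c,d=ray(f,px,s);return c+d*((z-c[2])/d[:,2])[:,None]
def proj(f,X,s=None):
    R,t=ext(f,s);return cv2.projectPoints(np.array(X,float).reshape(-1,3),cv2.Rodrigues(R)[0],t,K(f),np.array(f["D"],float))[0].reshape(-1,2)
def tri(c1,d1,c2,d2):
    A=np.c_[d1,-d2];u=np.linalg.lstsq(A,c2-c1,rcond=None)[0];a=c1+d1*u[0];b=c2+d2*u[1];return (a+b)/2,np.linalg.norm(a-b)
def rel(s,pos,yaw):
    "shift (cm, tool axes) and rotvec (deg) to tool-down pose at pos, jaw yaw"
    R=Ro.from_euler("xyz",s["tcp_rot"]);G=Ro.from_euler("xyz",[np.pi,0,yaw])
    return np.round(R.inv().apply(np.array(pos)-s["eef_pos"])/10,2),np.round((R.inv()*G).as_rotvec(degrees=True),2)
def show(f,box,name,k=4):
    x0,y0,x1,y1=box;cv2.imwrite(name,cv2.resize(f["pixels"][y0:y1,x0:x1,::-1],None,fx=k,fy=k,interpolation=cv2.INTER_CUBIC))
E
python3 - <<'E'
from h import *;import pickle
T=pickle.load(open("top0.pkl","rb"));S=pickle.load(open("side0.pkl","rb"))
def hsv(f):return cv2.cvtColor(f["pixels"],cv2.COLOR_RGB2HSV)
# cap
def blue(f,x0,x1):
    h=hsv(f);m=((h[...,0]>98)&(h[...,0]<125)&(h[...,1]>150)&(h[...,2]>60)).astype(np.uint8);m[:,:x0]=0;m[:,x1:]=0
    c=max(cv2.findContours(m,0,1)[0],key=cv2.contourArea);return c
c=blue(T,260,330);print("cap",cv2.fitEllipse(c),plane(T,[cv2.fitEllipse(c)[0]],120))
h=hsv(T);m=((h[...,1]<60)&(h[...,2]>110)).astype(np.uint8);m[:,:265]=0;m[:,362:]=0;m[:150]=0;m[255:]=0
m=cv2.morphologyEx(m,3,np.ones((9,9)));c=max(cv2.findContours(m,0,1)[0],key=cv2.contourArea)
r=cv2.minAreaRect(cv2.convexHull(c));P=plane(T,cv2.boxPoints(r),22);print("stirrer",r,"\n",P.round(1),[np.linalg.norm(P[i]-P[i-1]).round(1) for i in range(4)])
m=((h[...,1]<70)&(h[...,2]>90)).astype(np.uint8);m[:,:137]=0;m[:,190:]=0;m[:205]=0;m[250:]=0
c=max(cv2.findContours(m,0,1)[0],key=cv2.contourArea);r=cv2.minAreaRect(c);print("stand",r,plane(T,cv2.boxPoints(r),12).round(1))
show(T,(115,165,195,285),"/dev/null.png")if 0 else None
a=cv2.resize(T["pixels"][200:250,120:190,::-1],None,fx=8,fy=8,interpolation=2)[:,:]
b=cv2.resize(S["pixels"][230:335,200:290,::-1],None,fx=4,fy=4,interpolation=2)
o=np.zeros((440,800,3),np.uint8);o[:400,:560]=a[:400,:560];cv2.imwrite("pics/c1.png",np.hstack([cv2.resize(a,(448,320)),np.vstack([b[:320]])]))
E
```

```text
cap ((297.17401123046875, 201.58160400390625), (16.843563079833984, 17.349885940551758), 4.853055953979492) [[ 568.54259039 -109.20794375  120.        ]]
stirrer ((313.40179443359375, 201.43222045898438), (64.97930908203125, 77.61170959472656), 12.804265975952148) 
 [[ 489.3  -40.6   22. ]
 [ 729.3  -98.4   22. ]
 [ 680.7 -297.7   22. ]
 [ 443.3 -234.7   22. ]] [np.float64(199.4), np.float64(246.9), np.float64(205.1), np.float64(245.7)]
stand ((159.910888671875, 227.39111328125), (44.279151916503906, 25.671960830688477), 5.710593223571777) [[474.9 385.1  12. ]
 [555.3 379.8  12. ]
 [540.3 240.2  12. ]
 [460.4 246.7  12. ]]
```

View pics/c1.png

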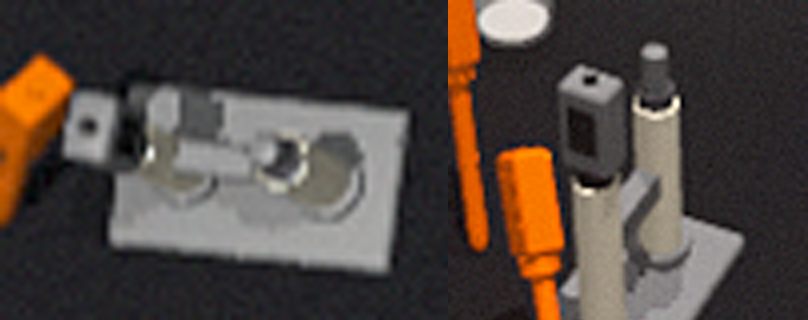

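Run:
```python
from h import *;from rig import r
s=r.sense();f=r.grab_frame("wrist");print(f["fov_y"],f["cx"],f["cy"],f["D"],np.array(f["mount"]).round(2))
for y in(-1.82,1.33):print(rel(s,[560,-150,400],y))
```

```text
65.9011105189783 257.2957191011196 189.672674891889 [-0.05297992  0.          0.          0.          0.        ] [[   1.      0.      0.     -0.45]
 [  -0.      0.96    0.29  -72.23]
 [  -0.     -0.29    0.96 -142.79]
 [   0.      0.      0.      1.  ]]
(array([-27.6 , -46.31, -16.9 ]), array([2.000e-02, 7.000e-02, 3.627e+01]))
(array([-27.6 , -46.31, -16.9 ]), array([-9.0000e-02,  3.0000e-02, -1.4421e+02]))
```

{"name": "apply_moves", "arguments": {"targets": [[[0, -4, -6, -8, 0, 0, 8], [0, -8, -13, -10.9, 0, 0, 16], [0, -11, -18, -10.9, 0, 0, 22], [0, -14, -23, -10.9, 0, 0, 30], [0, -17, -28, -10.9, 0, 0, 36.3], [0, -20, -33, -10.9, 0, 0, 36.3], [0, -23, -38, -10.9, 0, 0, 36.3], [0, -26, -43, -10.9, 0, 0, 36.3]]]}}

```text
clock: 0.95
eef_pos: [457.2, -280.0, 335.4]
tcp_rot: [3.141, 0.001, -1.821]
contact_force: [0.2, -0.7, 0.1]
opening: 0.498
```

Run:
```python
from h import *;from rig import r
s=r.sense();print(s["eef_pos"],s["tcp_rot"],s["qpos"],s["opening"]);print(rel(s,[560,-150,340],-1.82))
```

```text
[ 457.18299021 -280.03879673  335.38968974] [ 3.14137101e+00  7.12885855e-04 -1.82074618e+00] [-5.52773143e-01  1.27064558e-01  1.69471658e+00  6.34153622e-04
  1.32023572e+00  1.26781560e+00] 0.4982309646319474
(array([-15.14,  -6.75,  -0.45]), array([ 0.01,  0.04, -0.04]))
```

{"name": "apply_moves", "arguments": {"targets": [[[0, -5, -4, -0.5, 0, 0, 0], [0, -10, -8, -0.5, 0, 0, 0], [0, -15, -12, -0.5, 0, 0, 0], [0, -15, -12, -0.5, 0, 0, 0], [0, -15, -12, -0.5, 0, 0, 0], [0, -15, -12, -0.5, 0, 0, 0]]]}}

```text
clock: 1.55
eef_pos: [610.7, -163.6, 339.7]
tcp_rot: [3.14, 0.0, -1.819]
contact_force: [0.2, 0.0, -1.0]
opening: 0.502
```

Run:
```python
from h import *;from rig import r;import pickle
s=r.sense();f=r.grab_frame("wrist");pickle.dump((s,f),open("w1.pkl","wb"));cv2.imwrite("pics/w1.png",cv2.resize(f["pixels"][...,::-1],(800,600),interpolation=2));print(s["eef_pos"],s["tcp_rot"])
```

```text
[ 610.72467494 -163.61297414  339.65128311] [ 3.13989256e+00  4.11243002e-04 -1.81881470e+00]
```

View pics/w1.png

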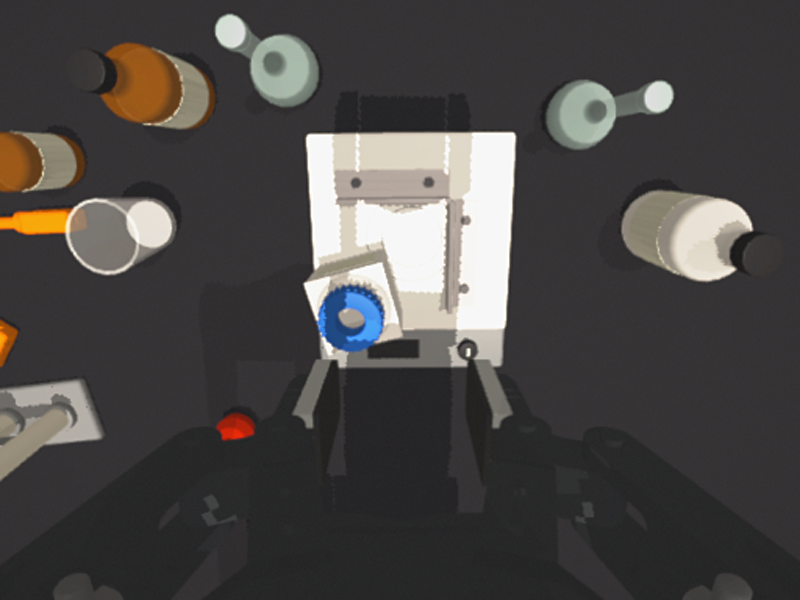

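Run:
```python
from h import *;import pickle
s,f=pickle.load(open("w1.pkl","rb"))
q=lambda pts,z:plane(f,np.array(pts)*.64,z,s)[:,:2].round(1)
D=q([(306,134),(516,132),(503,366)],22);print("deck",D)
a=D[0]-D[1];print(np.degrees(np.arctan2(-a[0],a[1])),np.linalg.norm(a));b=D[1]-D[2];print(np.degrees(np.arctan2(b[1],b[0])),np.linalg.norm(b))
g=cv2.cvtColor(f["pixels"],cv2.COLOR_RGB2GRAY).astype(int)
print("col x=390*.64",g[105:140,250]);print("row",g[160,275:310])
h=cv2.cvtColor(f["pixels"],cv2.COLOR_RGB2HSV);m=((h[...,0]>98)&(h[...,0]<125)&(h[...,1]>130)&(h[...,2]>60)).astype(np.uint8)
cs,hi=cv2.findContours(m,cv2.RETR_CCOMP,cv2.CHAIN_APPROX_NONE)
for c,k in zip(cs,hi[0]):
    if len(c)>15:e=cv2.fitEllipse(c);print("hole" if k[3]>=0 else "outer",e,plane(f,[e[0]],126,s))
print("btop",q([(304,285),(383,263),(402,333)],94))
```

```text
deck [[ 724.9  -98.8]
 [ 678.3 -292.1]
 [ 443.2 -235.3]]
-13.55401421245028 198.83774792528706
-13.582345364030807 241.8641147421419
col x=390*.64 [214 214 214 197 173 173 170 171 171 170 169 169 171 171 171 171 169 171
 174 172 167 139 157 172 164 153 172 205 214 214 225 246 246 247 247]
row [247 247 247 247 247 245 247 248 249 216 144 112 135 164 167 161 169 168
 165 169 223 249 247 246 246 246 246 246 246 246 247 247 247 247 247]
outer ((224.24964904785156, 203.6644287109375), (40.64176559448242, 40.900794982910156), 164.70672607421875) [[ 569.48699194 -109.99758865  126.        ]]
hole ((224.27029418945312, 203.2059783935547), (14.036369323730469, 18.726173400878906), 108.83563232421875) [[ 570.07564969 -110.19366263  126.        ]]
btop [[ 598.8  -72.7]
 [ 600.9 -144.5]
 [ 534.7 -144.7]]
```

```bash
cat >> h.py <<'E'
SY=np.radians(-13.57);H=np.array([604.4,-172.0]);Rs=np.array([[np.cos(SY),-np.sin(SY)],[np.sin(SY),np.cos(SY)]])
def relS(s,xs,ys,z,yaw,tilt,H=H):
    "stirrer-frame target; yaw (deg, world) of the upright tool, then tilt (deg) about tool x"
    p=np.r_[H+Rs@[xs,ys],z];R=Ro.from_euler("xyz",s["tcp_rot"]);G=Ro.from_euler("xyz",[np.pi,0,np.radians(yaw)])*Ro.from_euler("x",tilt,degrees=True)
    return np.round(R.inv().apply(p-s["eef_pos"])/10,2),np.round((R.inv()*G).as_rotvec(degrees=True),1)
def st(s,H=H): return np.round(np.r_[Rs.T@(s["eef_pos"][:2]-H),s["eef_pos"][2]],1)
E
python3 - <<'E'
from h import *;from rig import r
s=r.sense();print(st(s));print(relS(s,-112,52,200,-103.57,25),relS(s,-112,52,33,-103.57,25))
E
```

```text
[  3.7   8.7 339.9]
(array([-4.18, 11.6 , 14.01]), array([25.1, -0.1, -0.7])) (array([-4.17, 11.57, 30.71]), array([25.1, -0.1, -0.7]))
```

{"name": "apply_moves", "arguments": {"targets": [[[-0.3, -2, 4, 3, 8, 0, 0], [-0.3, -4.2, 8, 6, 16, 0, -0.7], [-0.3, -4.2, 11.6, 9, 25, 0, -0.7], [-0.3, -4.2, 11.6, 13, 25.1, 0, -0.7], [-0.3, -4.2, 11.6, 17, 25.1, 0, -0.7], [-0.3, -4.2, 11.6, 21, 25.1, 0, -0.7], [-0.3, -4.2, 11.6, 24, 25.1, 0, -0.7], [-0.3, -4.2, 11.6, 26, 25.1, 0, -0.7]]]}}

```text
clock: 2.4
eef_pos: [505.5, -95.6, 78.3]
tcp_rot: [-2.707, -0.002, -1.81]
contact_force: [-0.6, -0.5, 0.9]
opening: 0.346
```

Run:
```python
from h import *;from rig import r;import pickle
s=r.sense();print(st(s),s["tcp_rot"],s["opening"],s["contact_force"])
print(relS(s,-112,52,33,-103.57,25));print(relS(s,-46,52,33,-103.57,25))
f=r.grab_frame("side");cv2.imwrite("pics/s2.png",cv2.resize(f["pixels"][120:260,210:390,::-1],None,fx=4,fy=4,interpolation=2))
```

```text
[-114.    51.    78.3] [-2.70729424e+00 -2.38556504e-03 -1.80981499e+00] 0.34645552980796257 [-0.60254934 -0.52945094  0.94147426]
(array([-0.11,  1.72,  4.2 ]), array([ 0.1, -0.2, -0.1]))
(array([-0.12, -4.27,  6.97]), array([ 0.1, -0.2, -0.1]))
```

View pics/s2.png

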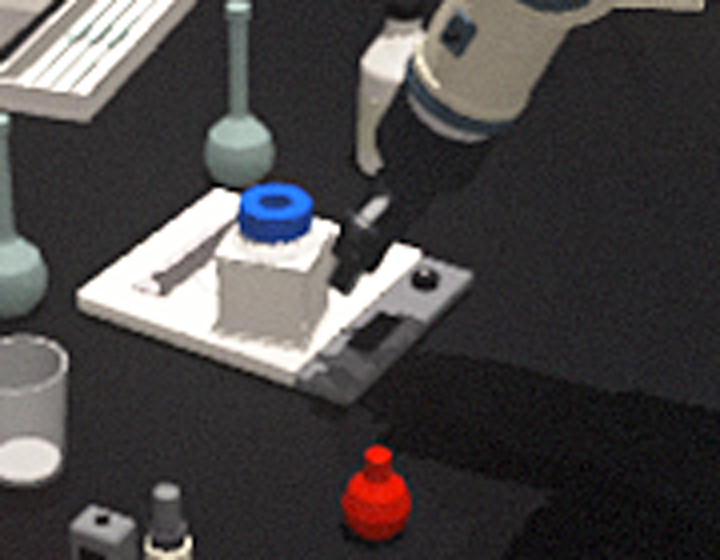

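{"name": "apply_moves", "arguments": {"targets": [[[-0.3, -0.1, 0.9, 2.1, 0, 0, 0], [-0.3, -0.1, 1.72, 4.2, 0, 0, 0], [-0.3, -0.1, 1.72, 4.2, 0, 0, 0], [-0.3, -0.1, 1.0, 4.53, 0, 0, 0], [-0.3, -0.1, 0.5, 4.76, 0, 0, 0], [-0.3, -0.1, 0, 5.0, 0, 0, 0], [-0.3, -0.1, -0.5, 5.22, 0, 0, 0], [-0.3, -0.1, -1.0, 5.46, 0, 0, 0]]]}}

```text
clock: 3.25
eef_pos: [535.2, -103.5, 31.7]
tcp_rot: [-2.71, -0.004, -1.812]
contact_force: [-1.4, 0.2, -0.6]
opening: 0.35
```

Run:
```python
from h import *;from rig import r
s=r.sense();print(st(s),s["contact_force"]);f=r.grab_frame("wrist")
print(relS(s,-46,52,33,-103.57,25))
f=r.grab_frame("side");cv2.imwrite("pics/s3.png",cv2.resize(f["pixels"][120:260,210:390,::-1],None,fx=4,fy=4,interpolation=2))
```

```text
[-83.3  50.3  31.7] [-1.3754012   0.20936215 -0.63432297]
(array([-0.18, -3.44,  1.44]), array([ 0.3, -0.3, -0.1]))
```

View pics/s3.png

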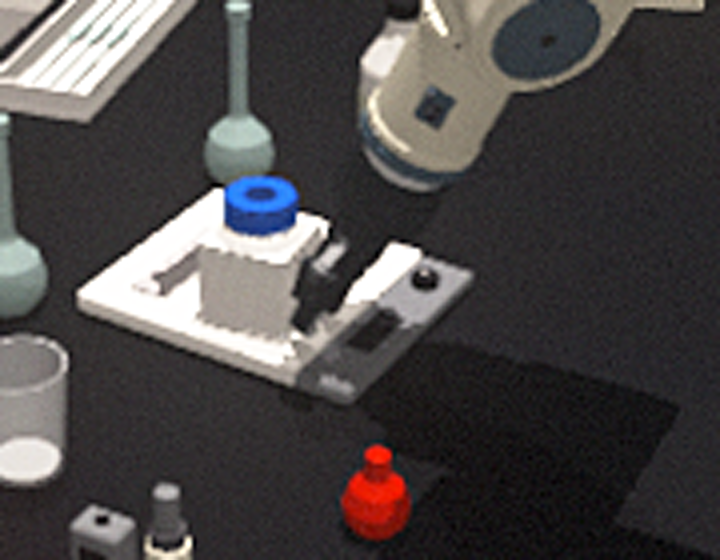

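{"name": "apply_moves", "arguments": {"targets": [[[-0.3, -0.1, -0.5, 0.21, 0, 0, 0], [-0.3, -0.1, -1.0, 0.42, 0, 0, 0], [-0.3, -0.1, -1.4, 0.59, 0, 0, 0], [-0.3, -0.1, -1.8, 0.75, 0, 0, 0], [-0.3, -0.1, -2.2, 0.92, 0, 0, 0], [-0.3, -0.1, -2.6, 1.09, 0, 0, 0], [-0.3, -0.1, -2.9, 1.22, 0, 0, 0], [-0.3, -0.1, -3.2, 1.34, 0, 0, 0]]]}}

```text
clock: 4.15
eef_pos: [569.6, -111.4, 33.6]
tcp_rot: [-2.709, -0.004, -1.813]
contact_force: [-1.3, 1.5, -1.2]
opening: 0.35
```

```bash
cat > cap.py <<'E'
from h import *;from rig import r
s=r.sense();print(s["clock"],st(s),s["contact_force"].round(1),(Rs.T@s["contact_force"][:2]).round(1))
C=[]
for n in("top","side"):
    f=r.grab_frame(n);h=cv2.cvtColor(f["pixels"],cv2.COLOR_RGB2HSV);m=((h[...,0]>98)&(h[...,0]<125)&(h[...,1]>130)&(h[...,2]>60)).astype(np.uint8)
    m[:,:200]=0;m[:,340:]=0
    cs,hi=cv2.findContours(m,cv2.RETR_CCOMP,cv2.CHAIN_APPROX_NONE)
    for c,k in zip(cs,hi[0]):
        if k[3]>=0 and len(c)>8 or len(c)>30:
            e=cv2.fitEllipse(c);p=plane(f,[e[0]],126)[0,:2];print(n,"hole" if k[3]>=0 else "outer",p.round(1),"st",(Rs.T@(p-H)).round(1))
E
python3 cap.py
```

```text
4.15 [-48.   50.8  33.6] [-1.3  1.5 -1.2] [-1.6  1.2]
top outer [ 611.1 -125.9] st [-4.3 46.4]
top hole [ 610.4 -125.9] st [-4.9 46.2]
side outer [ 605.2 -105.2] st [-14.9  65.2]
```

{"name": "apply_moves", "arguments": {"targets": [[[-0.3, -0.1, -0.2, 0.08, 0, 0, 0], [-0.3, -0.1, -0.35, 0.15, 0, 0, 0], [-0.3, -0.1, -0.5, 0.21, 0, 0, 0], [-0.3, -0.1, -0.5, 0.21, 0, 0, 0]]]}}

```text
clock: 4.65
eef_pos: [575.8, -111.6, 33.8]
tcp_rot: [-2.708, -0.003, -1.813]
contact_force: [-1.1, -0.9, -0.3]
opening: 0.346
```

```bash
python3 cap.py
```

```text
4.65 [-42.   52.1  33.8] [-1.1 -0.9 -0.3] [-0.9 -1.2]
top outer [ 617.3 -126.6] st [ 1.9 47.2]
top hole [ 616.6 -126.4] st [ 1.2 47.2]
side outer [ 610.3 -104.1] st [-10.2  67.4]
```

{"name": "apply_moves", "arguments": {"targets": [[[-0.3, 0, -0.15, 0.06, 0, 0, 0], [-0.3, 0, -0.3, 0.12, 0, 0, 0], [-0.3, 0, -0.3, 0.12, 0, 0, 0]]]}}

```text
clock: 5.05
eef_pos: [576.1, -112.0, 32.9]
tcp_rot: [-2.713, -0.004, -1.813]
contact_force: [-11.1, 3.0, 7.2]
opening: 0.348
```

```bash
python3 cap.py
```

```text
5.05 [-41.6  51.7  32.9] [-11.1   3.    7.2] [-11.5   0.3]
top outer [ 617.4 -126.6] st [ 2.  47.2]
top hole [ 616.6 -126.4] st [ 1.2 47.2]
side outer [ 610.2 -104.6] st [-10.2  66.9]
```

Run:
```python
from h import *;from rig import r
s=r.sense()
print(relS(s,-75,52,36,-103.57,25),relS(s,-60,90,200,-13.57,-25),relS(s,0,115,180,-13.57,-25))
```

```text
(array([-0.01,  2.9 , -1.68]), array([ 0.4, -0.3, -0.2])) (array([ -3.75,  -5.27, -15.99]), array([-38.4,   0.2, -92.6])) (array([ -6.29,  -9.89, -11.69]), array([-38.4,   0.2, -92.6]))
```

Retreat back and up first.

{"name": "apply_moves", "arguments": {"targets": [[[-0.3, 0, 1.5, -0.8, 0, 0, 0], [-0.3, 0, 3, -2, 0, 0, 0], [-0.3, 0, 2, -6, 0, 0, 0], [-0.3, 0, 0, -10, 0, 0, 0], [-0.3, -1, -3, -14, -3, 0, -7], [-0.3, -2, -5, -16, -6, 0, -14], [-0.3, -3, -5.3, -16, -9, 0, -21], [-0.3, -3.7, -5.3, -16, -12, 0, -28]]]}}

```text
clock: 5.95
eef_pos: [569.4, -70.7, 203.0]
tcp_rot: [-2.961, -0.155, -1.342]
contact_force: [0.0, -0.2, -0.1]
opening: 0.353
```

```bash
python3 cap.py
python3 - <<'E'
from h import *;from rig import r
s=r.sense()
print(s["qpos"],s["tcp_rot"],relS(s,0,115,190,-13.57,-25))
E
```

```text
5.95 [-57.8  90.2 203. ] [ 0.  -0.2 -0.1] [ 0.  -0.2]
top outer [ 614.8 -124.5] st [-1.  48.6]
side outer [ 610.2 -104.8] st [-10.1  66.7]
[-0.07052659  0.20315019  1.93734691 -0.12949012  0.78777821  1.34084662] [-2.96202161 -0.15359508 -1.3436406 ] (array([ 0.25, -5.95,  2.28]), array([-26.7,   0.3, -64.4]))
```

{"name": "apply_moves", "arguments": {"targets": [[[-0.3, 0, -2, 0, -3, 0, -8], [-0.3, 0, -4, 0.5, -6.6, 0, -16], [-0.3, 0.2, -6, 1, -10, 0, -24], [-0.3, 0.2, -6, 2, -13.2, 0, -32], [-0.3, 0.2, -6, 2.3, -16.5, 0, -40], [-0.3, 0.2, -6, 2.3, -20, 0.2, -48], [-0.3, 0.2, -6, 2.3, -23.5, 0.3, -56], [-0.3, 0.2, -6, 2.3, -26.7, 0.3, -64.4]]]}}

```text
clock: 6.85
eef_pos: [631.6, -60.0, 188.9]
tcp_rot: [2.711, -0.006, -0.251]
contact_force: [0.1, -0.1, -0.9]
opening: 0.349
```

Run:
```python
from h import *;from rig import r
s=r.sense()
print(st(s),s["qpos"],s["tcp_rot"],relS(s,0,115,190,-13.57,-25),relS(s,1,112,34,-13.57,-25),relS(s,1,46,34,-13.57,-25))
```

```text
[1.000e-01 1.153e+02 1.889e+02] [ 0.11617111  0.4926325   1.59305276 -0.42658395  1.2439483   0.5460018 ] [ 2.7105257  -0.00584354 -0.25125793] (array([-0.01,  0.07, -0.09]), array([-0.3,  0. , -0.9])) (array([ 0.  , -6.18, 14.21]), array([-0.3,  0. , -0.9])) (array([ 0.1 , -0.18, 16.96]), array([-0.3,  0. , -0.9]))
```

{"name": "apply_moves", "arguments": {"targets": [[[-0.3, 0, -2, 4.5, -0.3, 0, -0.9], [-0.3, 0, -4, 9, -0.3, 0, -0.9], [-0.3, 0, -5.5, 12.6, -0.3, 0, -0.9], [-0.3, 0, -6.2, 14.2, -0.3, 0, -0.9], [-0.3, 0, -6.2, 14.2, -0.3, 0, -0.9], [-0.3, 0, -5.2, 14.66, -0.3, 0, -0.9], [-0.3, 0, -4.5, 14.98, -0.3, 0, -0.9], [-0.3, 0, -4, 15.21, -0.3, 0, -0.9]]]}}

```text
clock: 7.65
eef_pos: [626.7, -87.4, 36.0]
tcp_rot: [2.706, -0.003, -0.238]
contact_force: [0.9, 2.8, 1.0]
opening: 0.355
```

```bash
python3 cap.py
python3 - <<'E'
from h import *;from rig import r
s=r.sense()
print(relS(s,1,46,34,-13.57,-25))
E
```

```text
7.65 [ 1.9 87.4 36. ] [0.9 2.8 1. ] [0.2 2.9]
top outer [ 616.3 -130.4] st [ 1.8 43.2]
top hole [ 615.8 -130.1] st [ 1.3 43.4]
side outer [ 608.  -110.7] st [-10.9  60.5]
(array([-0.03,  3.67,  1.87]), array([-0. , -0. , -0.1]))
```

{"name": "apply_moves", "arguments": {"targets": [[[-0.3, 0, 0.5, 0.3, 0, 0, 0], [-0.3, 0, 1.0, 0.55, 0, 0, 0], [-0.3, 0, 1.5, 0.8, 0, 0, 0], [-0.3, 0, 2.0, 1.05, 0, 0, 0], [-0.3, 0, 2.4, 1.25, 0, 0, 0], [-0.3, 0, 2.8, 1.43, 0, 0, 0], [-0.3, 0, 3.1, 1.58, 0, 0, 0], [-0.3, 0, 3.3, 1.68, 0, 0, 0]]]}}

```text
clock: 8.55
eef_pos: [617.3, -123.8, 34.2]
tcp_rot: [2.706, -0.001, -0.238]
contact_force: [0.2, 1.8, 2.1]
opening: 0.349
```

```bash
python3 cap.py
python3 - <<'E'
from h import *;from rig import r
s=r.sense()
print(relS(s,1,44,34,-13.57,-25))
E
```

```text
8.55 [ 1.3 49.9 34.2] [0.2 1.8 2.1] [-0.2  1.8]
top outer [ 607.4 -166.3] st [1.6 6.2]
top hole [ 606.8 -166.2] st [1.  6.2]
side outer [ 597.4 -144.8] st [-13.2  24.8]
(array([-0.02,  0.52,  0.25]), array([-0. , -0. , -0.1]))
```

{"name": "apply_moves", "arguments": {"targets": [[[-0.3, 0, 0.2, 0.1, 0, 0, 0], [-0.3, 0, 0.4, 0.19, 0, 0, 0], [-0.3, 0, 0.6, 0.28, 0, 0, 0], [-0.3, 0, 0.7, 0.33, 0, 0, 0], [-0.3, 0, 0.7, 0.33, 0, 0, 0]]]}}

```text
clock: 9.15
eef_pos: [616.1, -129.4, 34.0]
tcp_rot: [2.709, -0.002, -0.239]
contact_force: [0.4, 14.0, 3.6]
opening: 0.353
```

```bash
python3 cap.py
```

```text
9.15 [ 1.3 44.2 34. ] [ 0.4 14.   3.6] [-2.9 13.7]
top outer [ 605.8 -171.7] st [1.3 0.6]
top hole [ 605.7 -171.4] st [1.1 0.9]
side outer [ 596.4 -150.8] st [-12.8  18.7]
```

Run:
```python
from h import *;from rig import r
s=r.sense()
print(relS(s,1,75,60,-13.57,-25),relS(s,-10,75,220,-103.57,25),relS(s,-80,10,220,-103.57,25))
```

```text
(array([-0.03, -1.71, -3.65]), array([-0.2, -0.1, -0.1])) (array([ -1.09,   5.  , -18.18]), array([38.8,  0.1, 92.2])) (array([ -8.08,  10.92, -15.46]), array([38.8,  0.1, 92.2]))
```

{"name": "apply_moves", "arguments": {"targets": [[[-0.3, 0, -1.5, -0.7, 0, 0, 0], [-0.3, 0, -2.8, -1.5, 0, 0, 0], [-0.3, 0, -2, -6, 0, 0, 0], [-0.3, 0, 0, -10.5, 0, 0, 0], [-0.3, -1, 3, -14, 3.3, 0, 8], [-0.3, -3, 6, -16, 6.7, 0, 16], [-0.3, -5, 9, -16, 10, 0, 24], [-0.3, -8, 10.9, -15.5, 13, 0, 32]]]}}

```text
clock: 10.05
eef_pos: [531.2, -143.9, 222.9]
tcp_rot: [2.992, -0.172, -0.776]
contact_force: [-0.4, -0.4, 0.3]
opening: 0.35
```

Run:
```python
from h import *;from rig import r
s=r.sense()
print(st(s),relS(s,-80,2,220,-103.57,25),relS(s,-85,2,120,-103.57,25))
```

```text
[-77.8  10.1 222.9] (array([0.17, 0.76, 0.44]), array([25.4, -0.4, 60.2])) (array([-1.96, -0.45, 10.15]), array([25.4, -0.4, 60.2]))
```

{"name": "apply_moves", "arguments": {"targets": [[[-0.3, 0, 0.8, 0.4, 3.2, 0, 7.6], [-0.3, 0, 0.8, 0.4, 6.4, 0, 15.2], [-0.3, 0, 0.8, 0.4, 9.6, 0, 22.8], [-0.3, 0, 0.8, 0.4, 12.8, 0, 30.4], [-0.3, 0, 0.8, 0.4, 16, 0, 38], [-0.3, 0, 0.8, 0.4, 19.2, 0, 45.6], [-0.3, 0, 0.8, 0.4, 22.4, -0.4, 53.2], [-0.3, 0, 0.8, 0.4, 25.4, -0.4, 60.2]]]}}

```text
clock: 10.85
eef_pos: [525.6, -149.9, 220.5]
tcp_rot: [-2.703, 0.003, -1.813]
contact_force: [0.3, -0.1, -0.2]
opening: 0.349
```

Run:
```python
from h import *;from rig import r
s=r.sense()
print(st(s),relS(s,-80,0,220,-103.57,25),relS(s,-65,0,34,-103.57,25),relS(s,-42,0,34,-103.57,25))
```

```text
[-81.7   3.  220.5] (array([ 0.3 , -0.14,  0.12]), array([-0.1,  0. , -0.3])) (array([ 0.34,  6.4 , 17.59]), array([-0.1,  0. , -0.3])) (array([ 0.33,  4.32, 18.57]), array([-0.1,  0. , -0.3]))
```

{"name": "apply_moves", "arguments": {"targets": [[[-0.3, 0.3, 1.8, 4.5, 0, 0, -0.3], [-0.3, 0.3, 3.6, 9, 0, 0, -0.3], [-0.3, 0.3, 5.3, 13.3, 0, 0, -0.3], [-0.3, 0.3, 6.4, 17.3, 0, 0, -0.3], [-0.3, 0.3, 6.4, 17.6, 0, 0, -0.3], [-0.3, 0.3, 5.4, 18.06, 0, 0, -0.3], [-0.3, 0.3, 4.6, 18.44, 0, 0, -0.3], [-0.3, 0.3, 4.2, 18.62, 0, 0, -0.3]]]}}

```text
clock: 11.65
eef_pos: [564.2, -160.9, 33.1]
tcp_rot: [-2.707, 0.001, -1.807]
contact_force: [-15.4, 1.0, 9.6]
opening: 0.349
```

{"name": "apply_moves", "arguments": {"targets": [[[-0.3, 0, -0.1, 0.05, 0, 0, 0], [-0.3, 0, -0.25, 0.12, 0, 0, 0], [-0.3, 0, -0.25, 0.12, 0, 0, 0]]]}}

```text
clock: 11.95
eef_pos: [564.3, -160.0, 31.9]
tcp_rot: [-2.712, 0.003, -1.805]
contact_force: [-10.7, 1.1, 4.6]
opening: 0.347
```

```bash
python3 cap.py
python3 - <<'E'
from h import *;from rig import r
s=r.sense()
print(s["tcp_rot"],relS(s,-65,0,38,-103.57,25),relS(s,-70,0,250,-103.57,0))
E
```

```text
11.95 [-41.8   2.3  31.9] [-10.7   1.1   4.6] [-10.7  -1.4]
top outer [ 606.3 -171.5] st [1.7 0.9]
top hole [ 605.7 -171.4] st [1.1 0.9]
side outer [ 599.  -149.7] st [-10.5  20.5]
[-2.71209275  0.0027813  -1.80551007] (array([ 0.22,  1.86, -1.52]), array([0.4, 0.2, 0. ])) (array([  0.16,  -6.52, -21.  ]), array([-24.6,   0.2,   0.1]))
```

{"name": "apply_moves", "arguments": {"targets": [[[-0.3, 0, 1.5, -0.7, 0, 0, 0], [-0.3, 0, 1.8, -4, 0, 0, 0], [-0.3, 0, 0, -8, 0, 0, 0], [0, 0, -2, -12, 0, 0, 0], [0, 0, -4, -16.5, -6, 0, 0], [0.4, 0, -6, -21, -12, 0, 0], [0.4, 0, -8.5, -25, -18, 0, 0], [0.4, 0, -11.5, -28, -24.6, 0, 0]]]}}

```text
clock: 12.85
eef_pos: [545.5, -155.4, 307.1]
tcp_rot: [-3.118, 0.004, -1.804]
contact_force: [1.4, -0.9, -0.0]
opening: 0.701
```

```bash
python3 - <<'E'
from h import *;from rig import r;import pickle
s=r.sense();f=r.grab_frame("wrist");pickle.dump((s,f),open("w2.pkl","wb"));cv2.imwrite("pics/w2.png",cv2.resize(f["pixels"][60:300,150:390,::-1],(600,600),interpolation=2));print(st(s),s["eef_pos"],s["tcp_rot"])
E
python3 cap.py
```

```text
[-61.2   2.3 307.1] [ 545.4760859  -155.36291951  307.1377675 ] [-3.11792171  0.00356484 -1.80409474]
12.9 [-56.    2.2 314.7] [ 5.9 -1.6  7.4] [ 6.1 -0.2]Traceback (most recent call last):
  File "cap.py", line 8, in <module>
    for c,k in zip(cs,hi[0]):
                      ~~^^^
TypeError: 'NoneType' object is not subscriptable
```

View pics/w2.png

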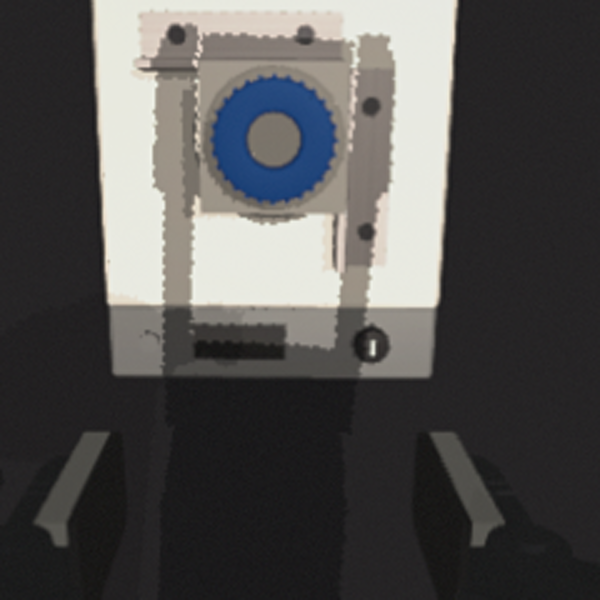

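Run:
```python
from h import *;from rig import r;import pickle
s,f=pickle.load(open("w2.pkl","rb"))
h=cv2.cvtColor(f["pixels"],cv2.COLOR_RGB2HSV);m=((h[...,0]>98)&(h[...,0]<125)&(h[...,1]>130)&(h[...,2]>40)).astype(np.uint8)
cs,hi=cv2.findContours(m,cv2.RETR_CCOMP,cv2.CHAIN_APPROX_NONE)
for c,k in zip(cs,hi[0]):
    if len(c)>15:e=cv2.fitEllipse(c);p=plane(f,[e[0]],126,s)[0,:2];print("hole" if k[3]>=0 else "outer",p,Rs.T@(p-H))
s=r.sense();print(rel(s,[505,348,340],-1.676))
```

```text
outer [ 605.87688451 -171.08852951] [1.22179458 1.23255195]
hole [ 605.79673305 -171.10111333] [1.14683321 1.20151323]
(array([-48.07,  16.07,  -3.29]), array([-1.88,  0.07, -7.31]))
```

{"name": "apply_moves", "arguments": {"targets": [[[0, -5, 1.6, -3, -1.9, 0, -2], [0, -10, 3.2, -3.3, -1.9, 0, -4], [0, -15, 4.8, -3.3, -1.9, 0, -7.3], [0, -20, 6.4, -3.3, -1.9, 0, -7.3], [0, -25, 8, -3.3, -1.9, 0, -7.3], [0, -30, 9.6, -3.3, -1.9, 0, -7.3], [0, -35, 11.2, -3.3, -1.9, 0, -7.3], [0, -40, 13, -3.3, -1.9, 0, -7.3]]]}}

```text
clock: 13.75
eef_pos: [518.0, 235.2, 340.5]
tcp_rot: [3.141, 0.002, -1.675]
contact_force: [1.3, -0.2, -0.2]
opening: 0.496
```

{"name": "apply_moves", "arguments": {"targets": [[[0, -5, 1.7, 0, 0, 0, 0], [0, -9, 3.2, 0, 0, 0, 0], [0, -10, 3.2, 0, 0, 0, 0], [0, -10, 3.2, 0, 0, 0, 0], [0, -10, 3.2, 0, 0, 0, 0]]]}}

```text
clock: 14.25
eef_pos: [496.3, 337.2, 340.2]
tcp_rot: [3.141, 0.001, -1.674]
contact_force: [-0.2, -0.2, 0.3]
opening: 0.503
```

Run:
```python
from h import *;from rig import r;import pickle
s=r.sense();f=r.grab_frame("wrist");pickle.dump((s,f),open("w3.pkl","wb"));cv2.imwrite("pics/w3.png",cv2.resize(f["pixels"][...,::-1],(800,600),interpolation=2));print(s["eef_pos"],s["tcp_rot"],s["qpos"])
```

```text
[496.34594312 337.2465855  340.20666504] [ 3.14086544e+00  1.15609349e-03 -1.67439502e+00] [5.93533936e-01 2.31042259e-01 1.55791773e+00 1.38616144e-03
 1.35244818e+00 2.26762840e+00]
```

View pics/w3.png

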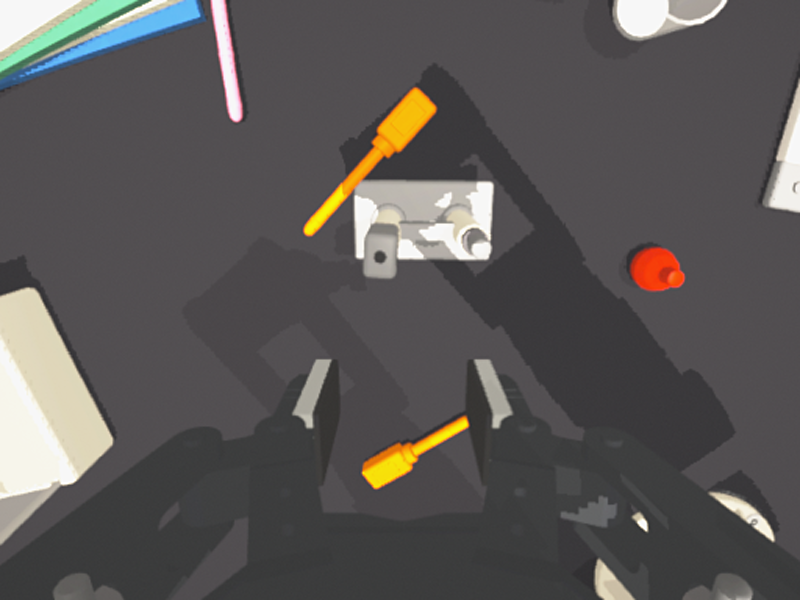

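Run:
```python
from h import *;import pickle
s,f=pickle.load(open("w3.pkl","rb"));T=pickle.load(open("top0.pkl","rb"));S=pickle.load(open("side0.pkl","rb"))
print("hole",plane(f,np.array([(380,257)])*.64,191,s).round(1),"knob",plane(f,np.array([(478,240)])*.64,162,s).round(1))
print("stand",plane(f,np.array([(355,182),(493,182),(491,259),(355,259)])*.64,12,s).round(1))
def org(f):
    h=cv2.cvtColor(f["pixels"],cv2.COLOR_RGB2HSV);m=((h[...,0]>4)&(h[...,0]<25)&(h[...,1]>220)&(h[...,2]>150)).astype(np.uint8)
    for c in cv2.findContours(m,0,1)[0]:
        if cv2.contourArea(c)>40:yield c.reshape(-1,2)
for n,F,ss in(("w",f,s),("t",T,None),("s",S,None)):
    for c in org(F):
        d=c-c.mean(0);v=np.linalg.svd(d,full_matrices=False)[2][0];u=d@v
        print(n,c.mean(0).round(),plane(F,[c[u.argmin()],c[u.argmax()]],12,ss)[:,:2].round().tolist())
cv2.imwrite("pics/w3c.png",cv2.resize(f["pixels"][110:185,215:330,::-1],None,fx=6.5,fy=6.5,interpolation=2))
```

```text
hole [[509.1 350.2 191. ]] knob [[508.3 282.6 162. ]]
stand [[550.8 378.7  12. ]
 [537.  242.3  12. ]
 [459.1 248.2  12. ]
 [473.5 388.8  12. ]]
w [265. 286.] [[273.0, 286.0], [215.0, 414.0]]
w [419. 172.] [[439.0, 99.0], [416.0, 45.0]]
w [232. 107.] [[622.0, 301.0], [505.0, 430.0]]
t [128. 273.] [[382.0, 409.0], [352.0, 420.0]]
t [122. 221.] [[566.0, 419.0], [488.0, 441.0]]
t [164. 183.] [[685.0, 301.0], [610.0, 303.0]]
s [304. 295.] [[392.0, 200.0], [386.0, 290.0]]
s [224. 305.] [[619.0, 229.0], [483.0, 454.0]]
s [203. 255.] [[757.0, 64.0], [603.0, 314.0]]
```

View pics/w3c.png

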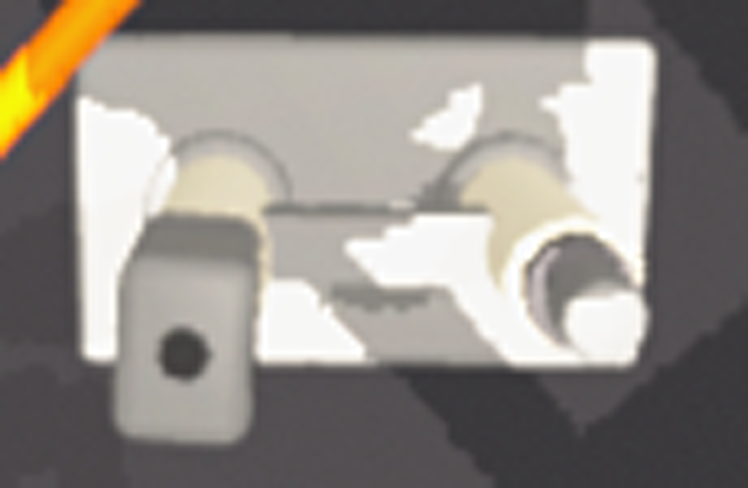

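Run:
```python
from h import *;from rig import r;import pickle
s,f=pickle.load(open("w3.pkl","rb"));T=pickle.load(open("top0.pkl","rb"));S=pickle.load(open("side0.pkl","rb"))
t=[(128,273),(122,221),(164,183)];sd=[(304,295),(224,305),(203,255)];w=[(265,286),(232,107)]
c1,d1=ray(T,t);c2,d2=ray(S,sd);c3,d3=ray(f,w,s)
for i in range(3):
    for j in range(3):
        p,e=tri(c1,d1[i],c2,d2[j])
        if e<60:print("t",i,"s",j,p.round(),e.round(1))
    for j in range(2):
        p,e=tri(c1,d1[i],c3,d3[j])
        if e<60:print("t",i,"w",j,p.round(),e.round(1))
print("cur",rel(r.sense(),[509,349,300],-1.68))
# head rect
p=plane(f,np.array([(215+118/6.5,110+255/6.5),(215+255/6.5,110+258/6.5),(215+245/6.5,110+440/6.5),(215+113/6.5,110+435/6.5)]),191,s);print(p.round(1),p.mean(0))
```

```text
t 0 s 0 [361. 374. 132.] 10.4
t 0 w 0 [368. 348. 199.] 14.9
t 1 s 1 [518. 410.  87.] 4.4
t 1 s 2 [533. 390. 194.] 55.7
t 1 w 0 [486. 332. 363.] 6.1
t 2 s 2 [628. 285.  93.] 8.9
cur (array([-1.34, -1.1 ,  4.04]), array([0.03, 0.08, 0.26]))
[[525.4 358.3 191. ]
 [522.8 337.6 191. ]
 [494.5 342.1 191. ]
 [497.4 362.6 191. ]] [510.0400102  350.15583998 191.        ]
```

Run:
```python
from h import *;from rig import r;import pickle
s,f=pickle.load(open("w3.pkl","rb"));print(proj(f,[[518,410,87],[628,285,93],[361,374,132]],s))
for n in("top","side"):
    F=r.grab_frame(n);pickle.dump(F,open(n+"1.pkl","wb"));h=cv2.cvtColor(F["pixels"],cv2.COLOR_RGB2HSV)
    for nm,a,b in(("or",4,25),("pink",155,175)):
        m=((h[...,0]>a)&(h[...,0]<b)&(h[...,1]>(220 if nm=="or" else 90))&(h[...,2]>150)).astype(np.uint8)
        print(n,nm,[c.reshape(-1,2).mean(0).round().tolist() for c in cv2.findContours(m,0,1)[0] if cv2.contourArea(c)>40])
```

```text
[[201.72407627 146.64887511]
 [289.06438572  47.31461298]
 [240.37981545 265.08666717]]
top or [[152.0, 201.0], [185.0, 158.0]]
top pink [[109.0, 161.0]]
side or [[359.0, 342.0], [212.0, 308.0], [177.0, 260.0]]
side pink [[131.0, 331.0]]
```

Run:
```python
from h import *;from rig import r
print(rel(r.sense(),[509.5,350,225],-1.718))
```

```text
(array([-1.45, -1.11, 11.58]), array([0.01, 0.1 , 2.37]))
```

{"name": "apply_moves", "arguments": {"targets": [[[0, -1.45, -1.1, 4, 0, 0, 2.4], [0, -1.45, -1.1, 8, 0, 0, 2.4], [0, -1.45, -1.1, 11.6, 0, 0, 2.4], [0, -1.45, -1.1, 11.6, 0, 0, 2.4], [0, -1.45, -1.1, 11.6, 0, 0, 2.4]]]}}

```text
clock: 14.9
eef_pos: [509.8, 349.2, 225.4]
tcp_rot: [3.141, 0.001, -1.72]
contact_force: [0.6, -0.4, 0.7]
opening: 0.501
```

Run:
```python
from h import *;from rig import r;import pickle
s=r.sense();f=r.grab_frame("wrist");pickle.dump((s,f),open("w4.pkl","wb"));print(s["eef_pos"],s["tcp_rot"])
P=proj(f,[[509.5,350,191]],s)[0];print(P);x,y=P.round().astype(int);x0,y0=max(x-60,0),max(y-60,0)
g=f["pixels"][y0:y0+120,x0:x0+120];cv2.imwrite("pics/w4.png",cv2.resize(g[...,::-1],(600,600),interpolation=2))
k=g.mean(2);m=(k<60).astype(np.uint8)
n,l,st_,c=cv2.connectedComponentsWithStats(m)
for i in range(1,n):
    if 15<st_[i,4]<600:q=c[i]+[x0,y0];print(st_[i],q,plane(f,[q],191,s)[0,:2])
```

```text
[509.84927057 349.22034757 225.42644214] [ 3.14094506e+00  1.39826785e-03 -1.71967892e+00]
[256.07426071 219.04907109]
[55 56  9 10 37] [254.40540541 220.05405405] [508.96806422 351.16686845]
```

View pics/w4.png

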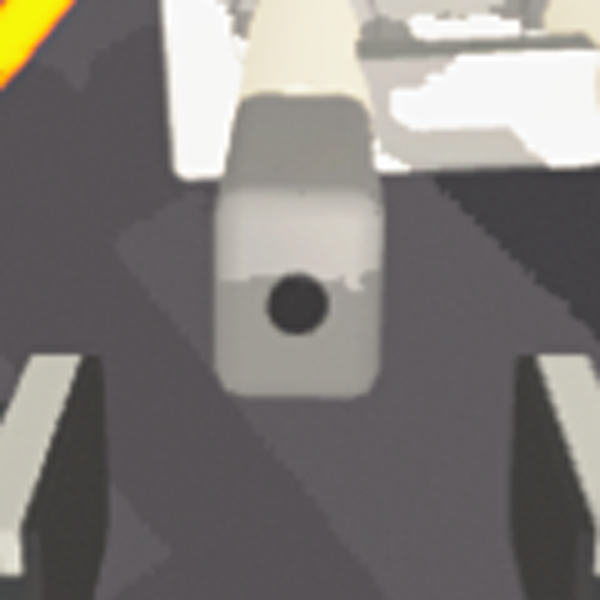

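{"name": "apply_moves", "arguments": {"targets": [[[0, -0.13, 0.07, 2, 0, 0, 0], [0, -0.13, 0.07, 4, 0, 0, 0], [0, -0.13, 0.07, 6, 0, 0, 0], [0, -0.13, 0.07, 7.5, 0, 0, 0], [0, -0.13, 0.07, 8.1, 0, 0, 0], [0, -0.13, 0.07, 8.1, 0, 0, 0], [0, -0.13, 0.07, 8.1, 0, 0, 0]]]}}

```text
clock: 15.65
eef_pos: [510.8, 352.0, 146.9]
tcp_rot: [-3.139, 0.004, -1.719]
contact_force: [0.3, -0.7, 0.3]
opening: 0.5
```

{"name": "apply_moves", "arguments": {"targets": [[[-1, 0, 0, 0, 0, 0, 0], [-1, 0, 0, 0, 0, 0, 0], [-1, 0, 0, 0, 0, 0, 0], [-1, 0, 0, 0, 0, 0, 0], [-1, 0, 0, 0, 0, 0, 0], [-1, 0, 0, 0, 0, 0, 0]]], "newtons": 40}}

```text
clock: 16.25
eef_pos: [511.5, 352.4, 148.1]
tcp_rot: [-3.138, 0.006, -1.719]
contact_force: [-0.6, -0.1, 6.0]
opening: 0.25
```

Run:
```python
from h import *;from rig import r
s=r.sense();print(s)
```

```text
{'clock': 16.25, 'qpos': array([6.00050627e-01, 4.30650012e-01, 1.71921613e+00, 1.70937302e-03,
       9.84990736e-01, 2.31859554e+00]), 'qvel': array([-0.00031097,  0.00101448,  0.00036548,  0.00055775, -0.00037948,
       -0.0008123 ]), 'joint_efforts': array([ 1.60849141e-01, -5.83836436e+01, -2.83051926e+01,  7.72041176e-02,
       -1.60026415e-01, -1.96729598e-03]), 'eef_pos': array([511.53320328, 352.4056703 , 148.0711337 ]), 'tcp_rot': array([-3.13762744,  0.00562901, -1.71947402]), 'contact_force': array([-0.62765307, -0.08078925,  6.04001783]), 'wrist_torque': array([-0.06145478,  0.01960785,  0.02381639]), 'opening': 0.2503558853021573}
```

{"name": "apply_moves", "arguments": {"targets": [[[-1, 0, 0, -1, 0, 0, 0], [-1, 0, 0, -3, 0, 0, 0], [-1, 0, 0, -5.5, 0, 0, 0], [-1, 0, 0, -8.5, 0, 0, 0], [-1, 0, 0, -11.5, 0, 0, 0], [-1, 0, 0, -14, 0, 0, 0], [-1, 0, 0, -15, 0, 0, 0], [-1, 0, 0, -15, 0, 0, 0]]]}}

```text
clock: 17.05
eef_pos: [511.3, 352.0, 299.7]
tcp_rot: [-3.136, 0.007, -1.719]
contact_force: [0.5, -0.3, -0.8]
opening: 0.248
```

Run:
```python
from h import *;from rig import r;import pickle
s=r.sense();print(s["eef_pos"],s["tcp_rot"],s["contact_force"],s["opening"])
I=[]
for n in("side","top"):
    f=r.grab_frame(n);pickle.dump((s,f),open(n+"L.pkl","wb"))
    p=s["eef_pos"].copy();P=proj(f,[p-[0,0,70]])[0];print(n,P)
    x,y=P.round().astype(int);x0,y0=max(x-50,0),max(y-60,0);I.append(cv2.resize(f["pixels"][y0:y0+120,x0:x0+80,::-1],(400,600),interpolation=2));print(x0,y0)
cv2.imwrite("pics/L.png",np.hstack(I))
q=[605.8,-171.2,300]
print(rel(s,q,-1.72),rel(s,q,-1.81))
```

```text
[511.30194787 352.01767996 299.66584604] [-3.13564098  0.00748477 -1.71942255] [ 0.52568595 -0.33081341 -0.79366838] 0.2476256243383869
side [233.5612046  234.10754227]
184 174
top [128.20275972 217.78365238]
78 158
(array([ 50.34, -17.1 ,  -0.31]), array([-0.34,  0.43,  0.03])) (array([ 50.34, -17.1 ,  -0.31]), array([-0.32,  0.44,  5.19]))
```

View pics/L.png

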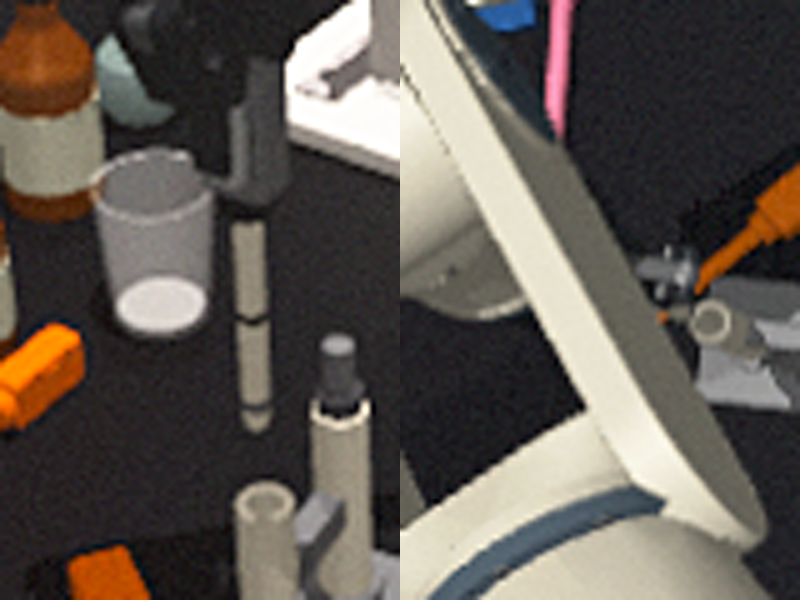

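{"name": "apply_moves", "arguments": {"targets": [[[-1, 0, 0, -3, 0, 0.2, 0], [-1, 3, -2, -4, -0.3, 0.4, 1], [-1, 8, -4, -4, -0.3, 0.4, 2], [-1, 13, -6, -4, -0.3, 0.4, 3], [-1, 18, -8, -4, -0.3, 0.4, 4], [-1, 23, -9.5, -4, -0.3, 0.4, 5], [-1, 28, -11, -4, -0.3, 0.4, 5], [-1, 33, -12.5, -4, -0.3, 0.4, 5]]]}}

```text
clock: 17.95
eef_pos: [581.6, 22.2, 333.9]
tcp_rot: [3.136, -0.003, -1.807]
contact_force: [1.0, 0.0, -0.9]
opening: 0.254
```

{"name": "apply_moves", "arguments": {"targets": [[[-1, 5, -1, 0, 0, 0, 0], [-1, 9, -1.8, 0, 0, 0, 0], [-1, 12, -2.4, 0, 0, 0, 0], [-1, 14.5, -2.7, 0, 0, 0, 0], [-1, 15.5, -2.8, 0, 0, 0, 0], [-1, 15.5, -2.8, 0, 0, 0, 0]]]}}

```text
clock: 18.55
eef_pos: [571.9, -135.9, 332.8]
tcp_rot: [3.134, -0.003, -1.808]
contact_force: [0.8, 0.2, -1.6]
opening: 0.251
```

Run:
```python
from h import *;from rig import r;import pickle
s=r.sense();print(s["eef_pos"],s["tcp_rot"],s["contact_force"],s["opening"],s["qpos"])
f=r.grab_frame("wrist");pickle.dump((s,f),open("w5.pkl","wb"))
print(rel(s,[605.8,-171.2,330],-1.81))
M=np.linalg.inv(f["mount"]);
print(cv2.projectPoints(np.array([[0,0,z] for z in(0,30,72,132.)]),cv2.Rodrigues(M[:3,:3])[0],M[:3,3],K(f),np.array(f["D"]))[0].reshape(-1,2).round(1))
cv2.imwrite("pics/w5.png",cv2.resize(f["pixels"][90:330,130:410,::-1],(700,600),interpolation=2))
```

```text
[ 571.91303331 -135.87863933  332.78081246] [ 3.13407070e+00 -3.06802762e-03 -1.80846459e+00] [ 0.77107049  0.22824645 -1.62434498] 0.25139222699844954 [-0.23404048  0.21949517  1.58847285 -0.0031226   1.34115878  1.57515789]
(array([ 2.63, -4.13,  0.26]), array([ 0.43, -0.18,  0.09]))
[[257.  242.9]
 [257.  221.1]
 [257.  199.8]
 [257.1 179.9]]
```

View pics/w5.png

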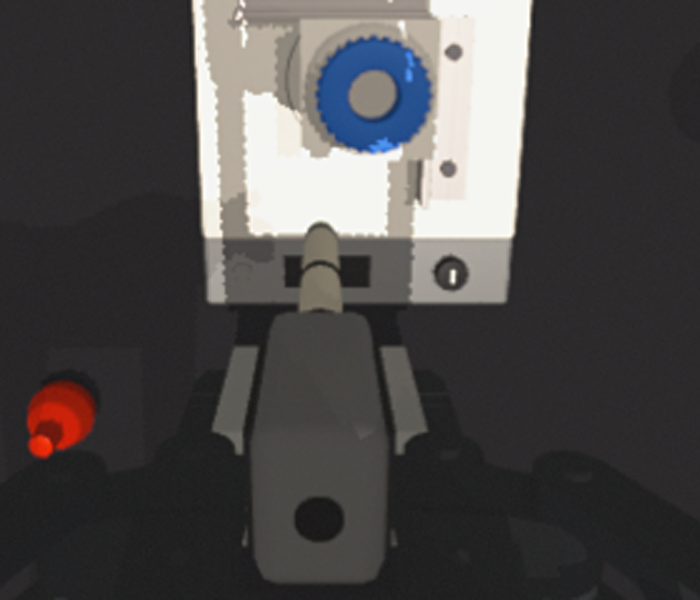

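```bash
cat > wr.py <<'E'
from h import *
def toolplane(f,px,z):
    "pixel -> tool-frame point on plane tool z"
    M=np.array(f["mount"]);p=cv2.undistortPoints(np.array(px,float).reshape(-1,1,2),K(f),np.array(f["D"],float)).reshape(-1,2)
    d=np.c_[p,np.ones(len(p))]@M[:3,:3].T;c=M[:3,3];return c+d*((z-c[2])/d[:,2])[:,None]
def shaft(f,rows,c0=257,w=14):
    "gradient edges of the shaft per row"
    g=cv2.cvtColor(f["pixels"],cv2.COLOR_RGB2GRAY).astype(int)
    for y in rows: print(y,g[y,c0-w:c0+w+1].tolist())
E
python3 - <<'E'
from wr import *;import pickle
s,f=pickle.load(open("w5.pkl","rb"))
print("head",toolplane(f,[(257.3,297.2)],-43),"ring",toolplane(f,[(257.8,196.4)],72),"tip",toolplane(f,[(257.8,178.8)],132))
k=f["pixels"][280:315,240:275].mean(2);m=(k<35).astype(np.uint8);n,l,q,c=cv2.connectedComponentsWithStats(m)
for i in range(1,n):
    if q[i,4]>20:print(q[i],c[i]+[240,280],toolplane(f,[c[i]+[240,280]],-43))
shaft(f,range(174,216,3))
g=cv2.cvtColor(f["pixels"],cv2.COLOR_RGB2GRAY);print(g[172:216,258].tolist())
E
```

```text
head [[  0.12820188   2.2152335  -43.        ]] ring [[ 0.57411969 -2.75964835 72.        ]] tip [[  0.71226935  -1.10151576 132.        ]]
[  8   9  19  17 261] [257.08429119 297.23371648] [[ 4.25340874e-02  2.23123221e+00 -4.30000000e+01]]
174 [245, 245, 245, 245, 245, 245, 245, 245, 245, 245, 245, 245, 245, 245, 245, 245, 245, 245, 245, 245, 245, 245, 245, 245, 245, 245, 245, 245, 245]
177 [245, 245, 245, 245, 245, 245, 245, 245, 245, 245, 245, 246, 247, 248, 249, 249, 248, 247, 246, 246, 245, 245, 245, 245, 245, 245, 245, 245, 245]
180 [245, 245, 245, 245, 245, 245, 245, 245, 246, 248, 232, 146, 83, 73, 74, 74, 75, 77, 108, 189, 244, 248, 246, 245, 245, 245, 245, 245, 245]
183 [211, 211, 212, 211, 211, 212, 212, 212, 199, 143, 100, 108, 116, 117, 118, 120, 120, 121, 121, 114, 104, 132, 187, 221, 213, 211, 212, 228, 245]
186 [96, 94, 96, 96, 96, 95, 94, 95, 95, 102, 112, 113, 116, 117, 118, 120, 120, 121, 123, 122, 122, 114, 94, 96, 96, 96, 97, 95, 96]
189 [94, 95, 94, 94, 94, 94, 94, 94, 101, 111, 113, 114, 116, 117, 118, 119, 120, 122, 122, 122, 123, 118, 99, 94, 94, 94, 93, 94,
[... 586 characters left out ...]
114, 115, 117, 120, 122, 121, 122, 123, 123, 122, 114, 72, 42, 41, 40, 41, 40]
207 [92, 92, 92, 93, 92, 91, 97, 107, 113, 113, 115, 114, 115, 114, 114, 114, 115, 119, 117, 118, 123, 122, 119, 103, 93, 92, 92, 92, 92]
210 [87, 88, 88, 87, 88, 88, 93, 111, 113, 113, 114, 114, 115, 115, 115, 115, 115, 114, 114, 115, 114, 114, 112, 107, 89, 87, 88, 88, 89]
213 [30, 29, 30, 29, 30, 37, 73, 112, 112, 113, 113, 106, 83, 79, 70, 66, 77, 95, 102, 111, 113, 114, 114, 101, 44, 29, 29, 31, 30]
[245, 245, 245, 245, 246, 249, 190, 94, 74, 110, 120, 120, 120, 120, 120, 119, 120, 119, 120, 119, 119, 114, 62, 44, 108, 121, 121, 121, 121, 121, 120, 120, 120, 118, 116, 114, 114, 116, 115, 116, 114, 66, 39, 61]
```

Run:
```python
from wr import *;import pickle
s,f=pickle.load(open("w5.pkl","rb"));sL,S=pickle.load(open("sideL.pkl","rb"))
g=cv2.cvtColor(S["pixels"],cv2.COLOR_RGB2GRAY).astype(int)
for y in range(222,264):print(y,g[y,226:246].tolist())
R=Ro.from_euler("xyz",sL["tcp_rot"]).as_matrix()
c,d=ray(S,[(234.6,237.6),(235.3,259.5)]);c2=R.T@(c-sL["eef_pos"]);d2=d@R
M=np.array(f["mount"])
for i,(px) in enumerate([(257.6,197.3),(257.6,179.5)]):
    p=toolplane(f,[px],0)[0];cw=M[:3,3];dw=(p-cw)/np.linalg.norm(p-cw);print(tri(cw,dw,c2,d2[i]))
print("pred side ring/tip",proj(S,[R@[0,2.2,72]+sL["eef_pos"],R@[0,2.2,132]+sL["eef_pos"]]))
```

```text
222 [77, 33, 43, 27, 83, 137, 140, 133, 139, 136, 106, 39, 35, 41, 40, 39, 43, 39, 40, 40]
223 [61, 29, 41, 33, 63, 126, 139, 135, 135, 138, 107, 43, 40, 40, 42, 44, 42, 46, 39, 38]
224 [61, 34, 41, 34, 66, 120, 140, 137, 142, 139, 105, 41, 34, 38, 45, 47, 34, 40, 41, 44]
225 [60, 36, 30, 35, 66, 121, 138, 137, 139, 134, 104, 41, 41, 38, 41, 42, 40, 43, 45, 41]
226 [58, 37, 42, 31, 59, 110, 135, 135, 136, 135, 115, 54, 39, 40, 39, 41, 45, 43, 41, 37]
227 [55, 31, 40, 35, 51, 109, 139, 141, 141, 139, 111, 55, 29, 36, 40, 36, 40, 38, 47, 40]
228 [63, 31, 39, 34, 51, 105, 138, 135, 139, 140, 113, 58, 31, 43, 40, 48, 37, 42, 46, 41]
229 [57, 37, 30, 40, 47, 109, 142, 138, 136, 138, 114, 56, 33, 43, 36, 39, 47, 42, 40, 39]
230 [57, 29, 41, 39, 53, 102, 137, 141, 137, 141, 114, 57, 37, 34, 38, 39, 41, 39, 42, 40]
231 [61, 32, 35, 34, 42, 105, 136, 137, 133, 137, 115, 61, 35, 38, 40, 41, 46, 42, 39, 39]
232 [51, 35, 34, 34, 45, 93, 140, 140, 137, 133, 123, 81, 29, 34, 39, 38, 40, 44, 38, 34]
233 [39, 31, 39, 36, 39, 97, 140, 141, 136, 140, 123, 73, 32, 36, 41, 42, 40, 38, 42, 41]
234 [36, 3
[... 2198 characters left out ...]
, 34, 41, 40, 36, 36, 32, 38]
259 [41, 37, 30, 36, 39, 30, 46, 80, 119, 128, 103, 65, 35, 37, 36, 39, 35, 40, 33, 35]
260 [39, 36, 36, 43, 32, 37, 34, 36, 60, 75, 48, 31, 31, 39, 37, 37, 36, 39, 43, 39]
261 [40, 32, 37, 34, 34, 30, 30, 29, 33, 29, 31, 41, 42, 38, 35, 33, 38, 38, 38, 29]
262 [31, 33, 37, 41, 34, 40, 41, 37, 36, 37, 34, 40, 41, 34, 36, 42, 36, 37, 39, 29]
263 [36, 32, 38, 35, 36, 43, 38, 35, 38, 35, 42, 34, 41, 32, 36, 37, 31, 39, 34, 26]
(array([ 1.07622894,  1.0893126 , 79.28062931]), np.float64(1.9178374930632918))
(array([  0.9057689 ,   1.05526665, 135.90548029]), np.float64(1.1436560743540858))
pred side ring/tip [[234.22115113 235.30118538]
 [235.22014856 258.53810049]]
```

{"name": "apply_moves", "arguments": {"targets": [[[-1, 1.3, -2.2, 0.2, 0.2, -0.1, 0], [-1, 2.56, -4.33, 0.3, 0.4, -0.2, 0.1], [-1, 2.56, -4.33, 2, 0.4, -0.2, 0.1], [-1, 2.56, -4.33, 4, 0.4, -0.2, 0.1], [-1, 2.56, -4.33, 5.5, 0.4, -0.2, 0.1], [-1, 2.56, -4.33, 6.2, 0.4, -0.2, 0.1], [-1, 2.56, -4.33, 6.2, 0.4, -0.2, 0.1], [-1, 2.56, -4.33, 6.2, 0.4, -0.2, 0.1]]]}}

```text
clock: 19.4
eef_pos: [608.2, -169.6, 271.5]
tcp_rot: [-3.141, 0.001, -1.809]
contact_force: [0.3, 0.1, -0.9]
opening: 0.254
```

```bash
cat > hov.py <<'E'
from wr import *;from rig import r;import pickle,sys
s=r.sense();f=r.grab_frame("wrist");S=r.grab_frame("side");T=r.grab_frame("top");pickle.dump((s,f,S,T),open(sys.argv[1],"wb"))
print(s["clock"],s["eef_pos"].round(1),s["tcp_rot"].round(4),s["contact_force"].round(1),s["opening"])
R=Ro.from_euler("xyz",s["tcp_rot"]).as_matrix()
for n,F,ss in(("w",f,s),("s",S,None),("t",T,None)):
    h=cv2.cvtColor(F["pixels"],cv2.COLOR_RGB2HSV);m=((h[...,0]>98)&(h[...,0]<125)&(h[...,1]>130)&(h[...,2]>40)).astype(np.uint8)
    p=proj(F,[[605.8,-171.2,126]],ss)[0];m[:,:max(int(p[0])-45,0)]=0;m[:,int(p[0])+45:]=0
    cs,hi=cv2.findContours(m,cv2.RETR_CCOMP,cv2.CHAIN_APPROX_NONE)
    print(n,"proj port",p.round(1),"proj tip(.7,2,132)",proj(F,[R@[.7,2,132]+s["eef_pos"]],ss)[0].round(1))
    for c,k in zip(cs,hi[0] if hi is not None else []):
        if len(c)>15:e=cv2.fitEllipse(c);print("  ",k[3]>=0,np.round(e[0],1),np.round(e[1],1),plane(F,[e[0]],126,ss)[0,:2].round(1),cv2.boundingRect(c))
E
python3 hov.py h1.pkl
```

```text
19.4 [ 608.2 -169.6  271.5] [-3.1410e+00  9.0000e-04 -1.8089e+00] [ 0.3  0.1 -0.9] 0.25374044769913884
w proj port [259.3 178.5] proj tip(.7,2,132) [257.8 181.9]
   False [259.3 175.8] [48.2 49.7] [ 608.5 -171.8] (233, 150, 53, 52)
s proj port [272.9 157.5] proj tip(.7,2,132) [272.6 153.7]
   False [272.7 161.1] [13.  18.3] [ 598.7 -148.8] (264, 155, 18, 14)
t proj port [318.3 188.4] proj tip(.7,2,132) [318.4 187.4]
   False [321.5 190.9] [ 8.9 14.8] [ 598.3 -180.1] (315, 184, 13, 14)
```

```bash
cat > mp.py <<'E'
from wr import *;import pickle
def cls(F,x0,x1,y0,y1):
    h=cv2.cvtColor(F["pixels"],cv2.COLOR_RGB2HSV)
    for y in range(y0,y1):
        print(y,"".join("B" if (98<h[y,x,0]<125 and h[y,x,1]>110 and h[y,x,2]>40) else "%x"%(int(F["pixels"][y,x].mean())//16) for x in range(x0,x1)))
E
python3 - <<'E'
from mp import *
s,f,S,T=pickle.load(open("h1.pkl","rb"));cls(f,228,292,148,216);print();cls(S,255,292,112,175)
E
```

```text
148 bbbbbbbbbbba99999999aaaaaaaaaaa99aaaaaaaaaaaaaaaa9aabbbbbbbbbbba
149 abbbbbbbbbaa999999aaaaaa9878aa8679aa878aaaaaaaaaa99aabbbbbbbbbba
150 abbbbbbbbaa999999aaa99aa95B6775BB6776B6aaaaaaaaaaaa99abbbbbbbbba
151 bbbbbbbbaa999999aa9876776BBBBBBBBBB5BB5788779aaaaaaa9aabbbbbbbba
152 bbbbbbbaa99999999986BB5BBBBBBBBBBBBBBBBBB5B58aaaaaaaa9aabbbbbbba
153 bbbbbba9999999988875BBBBBBBBBBBBBBBBBBBBBBBB7aaaaaaaaa9aabbbbbba
154 baaaba9999999997565BBBBBBBBBBBBBBBBBBBBBBBBBB7778aaaaaa9abbbbbba
155 cbbbba9999999874BBBBBBBBBBBBBBBBBBBBBBBBBBBBBBBB68aaaaa9befffcba
156 ffffba999988875BBBBBBBBBBBBBBBBBBBBBBBBBBBBBBBBB58aaaaaaadfffffb
157 ffffb999999877BBBBBBBBBBBBBBBBBBBBBBBBBBBBBBBBBBB7aaaaaaacfffffb
158 ffffe999988655BBBBBBBBBBBBBBBBBBBBBBBBBBBBBBBBBBBB778aaabdeffffe
159 ffffd999987BBBBBBBBBBBBBBBBBBBBBBBBBBBBBBBBBBBBBBBBB69abdddeffff
160 ffffdb99886BBBBBBBBBBBBBBBBBBBBBBBBBBBBBBBBBBBBBBBBB58beeddeefff
161 fffedc98875BBBBBBBBBBBBBBBBBBBBBBBBBBBBBBBBBBBBBBBBBB7beeeddefff
162 fffdddcb86BBBBBBBBBBBBBBBBBBBBBBBBBBBBBBBBBBBBBBBBBBBBaeeeedeffe
163 fffcdddc8BBBBBBBBBBBBBBBBBBBBBBBBBBBBBBBBBBBBBBBBBBBBB7ceeede
[... 5538 characters left out ...]
6BBBBBBBBBBBBBBBBB2222233222
159 222223567BBBBBBBBBBBBBBBBBB3222222322
160 222222476BBBBBBBBBBBBBBBBBB3222232222
161 222222355BBBBBBBBBBBBBBBBBB2222222222
162 222222245BBBBBBBBBBBBBBBBBB2222222222
163 222222134BBBBBBBBBBBBBBBBBB3211222232
164 222332114BBBBBBBBBBBBBBBBB7ddb8111222
165 3222222576BBBBBBBBBBBBBBBB9fffffe8122
166 2322126aa85BBBBBBBBBBBBBB6aefffffb222
167 222368aba975BBBBBBBBBBBB9dffffffd6222
168 2237bcba9bcca99BBB88B9edeffffffa97122
169 225abbbaaeffeefcbaffdfffffeffeb797222
170 226aaabdffeeeefffeffffffeeeed98897222
171 2158889dfedeeeeeefffeeeeeeda89a997222
172 1588988889cddeeeeeeeeeffeca78999b9122
173 9da8888888889bdeefffefffeb888999ba122
174 dea8899888888889cdeffffd9a999999bc721
```

Run:
```python
from mp import *
s,f,S,T=pickle.load(open("h1.pkl","rb"))
# bore rim edge points (blue -> grey), upper part of the ellipse, fit circle in tool plane
h=cv2.cvtColor(f["pixels"],cv2.COLOR_RGB2HSV);b=((h[...,0]>98)&(h[...,0]<125)&(h[...,1]>110)&(h[...,2]>40))
pts=[]
for y in range(168,181):
    xs=[x for x in range(240,280) if not b[y,x]]
    pts+= [(min(xs)-.5+.3,y),(max(xs)+.5-.3,y)]
P=toolplane(f,pts,s["eef_pos"][2]-126)[:,:2]
A=np.c_[2*P,np.ones(len(P))];q=np.linalg.lstsq(A,(P**2).sum(1),rcond=None)[0];print("circle",q[:2],"r",np.sqrt(q[2]+q[:2]@q[:2]))
# shaft near tip
print(toolplane(f,[(258.0,186.3)],120),toolplane(f,[(258.2,202.5)],72))
R=Ro.from_euler("xyz",s["tcp_rot"]).as_matrix();print((R@[*q[:2],145.5]+s["eef_pos"]).round(1))
```

```text
circle [2.07126882 0.24791065] r 11.041365852988669
[[  0.87459481   2.94258645 120.        ]] [[ 0.88788846  2.15408987 72.        ]]
[ 607.6 -171.4  126. ]
```

{"name": "apply_moves", "arguments": {"targets": [[[-1, 0.12, -0.04, 0, 0, 0, 0], [-1, 0.12, -0.04, 0, 0, 0, 0], [-1, 0.12, -0.04, 0.5, 0, 0, 0], [-1, 0.12, -0.04, 0.9, 0, 0, 0], [-1, 0.12, -0.04, 0.9, 0, 0, 0], [-1, 0.12, -0.04, 0.9, 0, 0, 0]]]}}

```text
clock: 20.15
eef_pos: [608.3, -171.2, 262.5]
tcp_rot: [-3.141, 0.001, -1.809]
contact_force: [-0.2, -0.0, -0.9]
opening: 0.254
```

```bash
python3 hov.py h2.pkl
python3 - <<'E'
from mp import *
s,f,S,T=pickle.load(open("h2.pkl","rb"));cls(f,236,284,163,206);print();cls(S,262,288,112,170);cls(T,305,335,175,205)
print(rel(s,[607.8,-171.2,198],-1.81))
E
```

```text
20.15 [ 608.3 -171.2  262.5] [-3.1407e+00  9.0000e-04 -1.8093e+00] [-0.2 -0.  -0.9] 0.25428459064498915
w proj port [257.8 181.2] proj tip(.7,2,132) [257.8 181.9]
   False [257.8 178.5] [50.  51.2] [ 608.5 -171.9] (231, 152, 54, 53)
s proj port [272.9 157.5] proj tip(.7,2,132) [272.7 156.1]
   False [272.8 161.4] [12.5 18.6] [ 598.1 -147.4] (264, 155, 18, 14)
t proj port [318.3 188.4] proj tip(.7,2,132) [318.5 188. ]
   False [321.7 191. ] [ 8.3 14.6] [ 598.2 -180.8] (315, 184, 13, 13)
163 BBBBBBBBBBBBBBBBBBBBBBBBBBBBBBBBBBBBBBBBBBBB7abd
164 BBBBBBBBBBBBBBBBBBBBBBBBBBBBBBBBBBBBBBBBBBBB6ade
165 BBBBBBBBBBBBBBBBBBBBBBBBBBBBBBBBBBBBBBBBBBBBB6be
166 BBBBBBBBBBBBBBBBBBBBBBBBBBBBBBBBBBBBBBBBBBBBB49e
167 BBBBBBBBBBBBBBBBBBBBBBBBBBBBBBBBBBBBBBBBBBBBBB7c
168 BBBBBBBBBBBBBBBBBBBBBBBBBBBBBBBBBBBBBBBBBBBBBB59
169 BBBBBBBBBBBBBBBBBBBBBB6BBBBBBBBBBBBBBBBBBBBBBBB7
170 BBBBBBBBBBBBBBBBB6777788876BBBBBBBBBBBBBBBBBBBB7
171 BBBBBBBBBBBBBBBB6888888888876BBBBBBBBBBBBBBBBBB5
172 BBBBBBBBBBBBBB77788888888888876BBBBBBBBBBBBBBBBB
173 BBBBBBBBBBBBB8988888888888888876BBBBBBBBBBBBBBBB
174 BBBBBBBBBBBB7aa8888888
[... 3876 characters left out ...]
BBBBBaec9aaa
187 7ceeeeeeeeec756654BBBBBcff8999
188 9eeeeeeeeeda766665BBBBBcff8899
189 8eeeeeeeeed8777786BBBBBcfe8999
190 aeeeeeeeeed9ccb87BBBBBBcec8888
191 beeeeeeeeecaffe78BBBBBBdd98757
192 deeeeeeeeeaBBcbBBBBBBBbed87334
193 eeeeeeeeedBBBBBBBBBBBBcee88438
194 eeeeeeeeedBBBBBBBBBBBbeed8876b
195 eeeeeeeeedBBBBBBBBBB9dedc9998c
196 eeeeeeeeecBBBBBBBBB9deee9998ad
197 eeeeeeeeeccbbba889ceefff7998cf
198 eeeeeeeedceeefeddeeeeffe8888cf
199 eeeeeeeeddeeeeeeeeeeeffdaa98be
200 eeeeeeeedeeeeeeeeeeeeeddddbace
201 eeeeeeeedddeeeeeeeeeeddddddddd
202 eeeeeeeecdddeeeeeeeeeddddddddd
203 ffeeefeecddeeeeeeeeeeeeddddddd
204 fffffffddddddedeeeeeeddddddddd
(array([0.02, 0.05, 6.45]), array([-0.05,  0.05,  0.04]))
```

{"name": "apply_moves", "arguments": {"targets": [[[-1, 0, 0, 1, 0, 0, 0], [-1, 0, 0, 2, 0, 0, 0], [-1, 0, 0, 3, 0, 0, 0], [-1, 0, 0, 4, 0, 0, 0], [-1, 0, 0, 5, 0, 0, 0], [-1, 0, 0, 5.8, 0, 0, 0], [-1, 0, 0, 6.3, 0, 0, 0], [-1, 0, 0, 6.4, 0, 0, 0]]]}}

```text
clock: 21.1
eef_pos: [608.3, -171.1, 198.2]
tcp_rot: [-3.141, 0.001, -1.809]
contact_force: [0.1, 0.2, -1.5]
opening: 0.25
```

{"name": "apply_moves", "arguments": {"targets": [[[-1, 0, 0, 0, 0, 0, 0], [-1, 0, 0, 0, 0, 0, 0], [-1, 0, 0, 0, 0, 0, 0]]]}}

```text
clock: 21.4
eef_pos: [608.6, -171.2, 198.6]
tcp_rot: [-3.14, 0.001, -1.809]
contact_force: [0.3, -0.3, -1.5]
opening: 0.247
```

```bash
python3 hov.py h3.pkl
python3 - <<'E'
from mp import *
s,f,S,T=pickle.load(open("h3.pkl","rb"));cls(f,226,292,168,226);print();cls(S,260,290,135,172);print()
cls(T,305,335,175,205);print(rel(s,[608.2,-170.9,198],-1.81))
R=Ro.from_euler("xyz",s["tcp_rot"]).as_matrix();print("ring near side/centre in S:",proj(S,[R@[.9,2.3,72]+s["eef_pos"]]),"w",proj(f,[R@[.9,2.3,72]+s["eef_pos"]],s))
E
```

```text
21.4 [ 608.6 -171.2  198.6] [-3.1402e+00  9.0000e-04 -1.8093e+00] [ 0.3 -0.3 -1.5] 0.24745133304235456
w proj port [258. 203.] proj tip(.7,2,132) [257.8 181.9]
   False [258.  196.7] [61.3 66. ] [ 610.7 -172.4] (224, 164, 69, 64)
s proj port [272.9 157.5] proj tip(.7,2,132) [272.6 174.3]
   False [272.8 161.3] [12.5 18.2] [ 598.1 -147.5] (264, 155, 18, 14)
t proj port [318.3 188.4] proj tip(.7,2,132) [316.  191.7]
   False [321.  190.4] [ 8.6 13.1] [ 599.8 -178.9] (314, 186, 14, 10)
168 a9888888898888875BBBBBBBBBBBBBBBBBBBBBBBBBBBBBBB6999999999999999aa
169 98888888999877774BBBBBBBBBBBBBBBBBBBBBBBBBBBBBBB58999999999999999a
170 9888889999865565BBBBBBBBBBBBBBBBBBBBBBBBBBBBBBBBB6776799999999999a
171 888888898764BBBBBBBBBBBBBBBBBBBBBBBBBBBBBBBBBBBBBB44B5799999999999
172 88888777775BBBBBBBBBBBBBBBBBBBBBBBBBBBBBBBBBBBBBBBBBBB589999999999
173 8888877777BBBBBBBBBBBBBBBBBBBBBBBBBBBBBBBBBBBBBBBBBBBB479999999989
174 8888877776BBBBBBBBBBBBBBBBBBBBBBBBBBBBBBBBBBBBBBBBBBBBB69999999998
175 8887775555BBBBBBBBBBBBBBBBBBBBBBBBBBBBBBBBBBBBBBBBBBBBB57779999999
176 888776BBBBBBBBBBBBBBBBBBBBBBBBBBBBBBBBBB
[... 5303 characters left out ...]
ddc8B6555675BBBBB9b98888
190 ddddddddcBB5665775BBBBBcd98888
191 ddddddddcBBB66677BBBBBBdc98656
192 ddddddddbBBBBBBBBBBBBBbec87333
193 ddddddddaBBBBBBBBBBBBBbed87437
194 dddddddc9aaBBBBBBBBBBaded8866b
195 ddddddddbddccbbaaBBB9cddb8888b
196 dddddddddddededddca9ceed88888b
197 dddddddddddddddddddddded99889d
198 eeeeeedcddddddddddddcccccbaabe
199 eeeeeedbddddddddddddcccccccbbc
200 eeeeeedcddddddddddddddccccccbc
201 eeeeeedcdddddddddddddcdccccccb
202 eeeeeebcddddddddddddcccccccccc
203 eeeeedbccddddddddddddccccccccc
204 feeeedbbcddddddcdddccccccccccc
(array([-0.02,  0.04,  0.06]), array([-0.08,  0.05,  0.04]))
ring near side/centre in S: [[272.78387663 157.23262204]] w [[258.21528005 202.68005553]]
```

Run:
```python
from mp import *
S1=pickle.load(open("side1.pkl","rb"));s,f,S,T=pickle.load(open("h3.pkl","rb"))
for F in(S1,S):
    g=F["pixels"].astype(int)
    for y in range(150,165):print(y,[int(v) for v in g[y,268:279,0]], "|",[int(v) for v in g[y,271:275,2]])
    print()
```

```text
150 [145, 146, 154, 159, 170, 157, 106, 57, 32, 44, 38] | [168, 183, 168, 114]
151 [160, 167, 164, 171, 164, 170, 163, 123, 62, 34, 45] | [183, 176, 177, 175]
152 [166, 169, 173, 168, 164, 167, 170, 163, 114, 43, 34] | [175, 173, 175, 180]
153 [167, 167, 167, 175, 173, 173, 174, 179, 160, 91, 38] | [170, 169, 169, 172]
154 [164, 158, 148, 149, 142, 144, 146, 146, 154, 106, 36] | [195, 204, 200, 204]
155 [122, 92, 72, 60, 44, 45, 35, 53, 82, 67, 42] | [237, 243, 244, 240]
156 [16, 22, 27, 23, 34, 31, 30, 31, 30, 31, 39] | [241, 242, 234, 241]
157 [33, 36, 33, 36, 43, 37, 32, 32, 36, 36, 42] | [187, 170, 146, 173]
158 [39, 30, 29, 31, 33, 30, 35, 29, 35, 37, 40] | [107, 110, 102, 100]
159 [36, 35, 28, 36, 27, 31, 25, 36, 28, 40, 43] | [106, 102, 100, 92]
160 [35, 43, 35, 31, 36, 30, 32, 37, 37, 39, 40] | [192, 197, 195, 193]
161 [39, 39, 41, 44, 40, 34, 45, 41, 38, 39, 38] | [255, 255, 255, 255]
162 [31, 39, 36, 39, 40, 33, 39, 33, 45, 37, 29] | [230, 236, 234, 232]
163 [35, 32, 34, 34, 35, 35, 32, 31, 33, 35, 34] | [124, 153, 151, 127]
164 [32, 33, 33, 34, 38, 35, 31, 30, 34, 34, 34] 
[... 458 characters left out ...]
61, 126, 55, 69, 73, 39] | [123, 125, 121, 138]
156 [10, 12, 68, 133, 162, 162, 113, 27, 16, 33, 40] | [121, 131, 126, 125]
157 [23, 27, 66, 139, 169, 169, 127, 25, 30, 33, 36] | [116, 134, 134, 122]
158 [24, 28, 39, 89, 122, 129, 94, 17, 29, 35, 35] | [61, 90, 100, 83]
159 [38, 21, 38, 64, 74, 85, 72, 25, 25, 42, 33] | [53, 50, 45, 65]
160 [29, 26, 49, 89, 105, 128, 108, 33, 36, 36, 43] | [93, 138, 191, 181]
161 [33, 37, 25, 27, 25, 29, 24, 38, 36, 41, 37] | [181, 224, 252, 246]
162 [35, 42, 34, 38, 27, 40, 35, 34, 38, 37, 38] | [224, 220, 223, 209]
163 [28, 29, 34, 34, 34, 40, 34, 31, 26, 33, 21] | [137, 157, 155, 130]
164 [29, 31, 33, 31, 28, 29, 31, 33, 33, 28, 34] | [129, 132, 130, 134]
```

{"name": "apply_moves", "arguments": {"targets": [[[-1, 0, 0.04, 0.1, -0.1, 0, 0], [-1, 0, 0.04, 0.11, -0.1, 0, 0], [-1, 0, 0.04, 0.11, -0.1, 0, 0], [-1, 0, 0.04, 0.11, -0.1, 0, 0], [-1, 0, 0.04, 0.11, -0.1, 0, 0], [-1, 0, 0.04, 0.11, -0.1, 0, 0]]]}}

```text
clock: 22.15
eef_pos: [608.1, -171.1, 197.4]
tcp_rot: [3.141, 0.001, -1.809]
contact_force: [-0.4, 0.0, -1.3]
opening: 0.249
```

```bash
python3 hov.py h4.pkl
python3 - <<'E'
from mp import *
from rig import r
s,f,S,T=pickle.load(open("h4.pkl","rb"));g=S["pixels"].astype(int)
for y in range(155,163):print(y,g[y,268:279,0].tolist())
cls(f,240,278,186,206)
q=r.sense();print(q["clock"],q["eef_pos"],np.abs(q["qvel"]).max(),Ro.from_euler("xyz",q["tcp_rot"]).as_matrix()[:,2])
E
```

```text
22.15 [ 608.1 -171.1  197.4] [ 3.1410e+00  9.0000e-04 -1.8093e+00] [-0.4  0.  -1.3] 0.24934268220767009
w proj port [258.  202.8] proj tip(.7,2,132) [257.8 181.9]
   False [258.  196.4] [61.5 66.8] [ 610.8 -172.4] (223, 164, 70, 64)
s proj port [272.9 157.5] proj tip(.7,2,132) [272.8 174.7]
   False [272.9 161.4] [12.3 18.4] [ 597.6 -147.3] (264, 155, 18, 14)
t proj port [318.3 188.4] proj tip(.7,2,132) [315.9 192. ]
   False [320.9 190.7] [ 7.8 13.2] [ 598.9 -178.3] (314, 187, 14, 9)
155 [131, 87, 100, 148, 154, 156, 117, 58, 67, 74, 45]
156 [12, 11, 62, 135, 161, 161, 117, 26, 21, 30, 38]
157 [26, 22, 59, 137, 169, 166, 128, 31, 29, 32, 31]
158 [31, 33, 41, 97, 139, 147, 103, 26, 27, 35, 43]
159 [25, 27, 29, 43, 56, 81, 64, 26, 32, 38, 44]
160 [37, 35, 39, 42, 42, 59, 64, 32, 35, 34, 39]
161 [26, 33, 29, 33, 27, 39, 31, 30, 39, 40, 41]
162 [38, 39, 36, 45, 38, 30, 36, 46, 32, 38, 33]
186 BBBBBBBBBBBBBBBBBBBBBBBBBBBBBBBBBBBBBB
187 BBBBBBBBBBBBBBBBBBBBBBBBBBBBBBBBBBBBBB
188 BBBBBBBBBBBBBB556666655BBBBBBBBBBBBBBB
189 BBBBBBBBBBBB56666666666665BBBBBBBBBBBB
190 BBBBBBBBBB66666666666776666BBBBBBBBBBB
191 BBBBBBBB677766666666777767776BBBBBBBBB
192 BBBBBBB67776666666666777677775BBBBBBBB
193 BBBBBB6777766666666667777777775BBBBBBB
194 BBBBB677777666644333466677777775BBBBBB
195 BBBBB6777776543222222345677777775BBBBB
196 BBBB57777776422446654323577777775BBBBB
197 BBBB67777775245666666653357777776BBBBB
198 BBBB67777773366666667765347777776BBBBB
199 BBBB57777754566666666776546777774BBBBB
200 BBBB46887745666666666677646887774BBBBB
201 BBBBB6a97646666666667776657a9776BBBBBB
202 BBBBB477664666666666677766577764BBBBBB
203 BBBBBB4666566666666677776656665BBBBBBB
204 BBBBBBB56656666666666676765665BBBBBBBB
205 BBBBBBBB566666666666677666665BBBBBBBBB
22.3 [ 608.05720219 -171.07536413  197.35268048] 0.0015838059719824181 [-4.45678293e-04  1.02393548e-03 -9.99999376e-01]
```

```bash
python3 -c "
from rig import r
print(r.sign_off())"
```

```text
the job is handed in; nothing more can be done
None
```

The bottle is home against both rails. The electrode is held still and upright in the cap's bore, with the ring level with the cap top. I handed the job in at about 22 s on the robot's clock.

- **Bottle:** I pushed it first against the far rail (11 N), then the right rail (14 N), then pressed it again towards the far rail (about 15 N). The wrist picture afterwards showed it square and flush to both. The cap position in the side view did not change while the electrode went in.
- **Electrode:** I gripped it at 40 N and lifted it straight out of its tube, then carried it over at height and lowered it. The wrist force stayed within about 1.5 N of zero during the lowering, so I saw no sign of contact.
- **Last checks:**
  - The shaft was centred in the bore to about 0.5 mm in the wrist view.
  - The ring was level with the cap top to about 1 mm in the side view. The arm's own readings put the ring about 0.7 mm low.
  - The tool was within 0.1° of upright, and the joints were at rest.
- **Where things disagreed:**
  - The side camera's calibration was about 1 pixel (3.5 mm) off for the cap's height. I judged the level by comparing ring and cap within the same picture.
  - Before the last small adjustment, the ring looked about 2 mm high in the side view and 0.5 mm high by the arm's readings. I lowered it by about 1 mm.
  - The orange and pink look-alikes appeared at different places in pictures taken at different times; I ignored them and felt no contact.
- **Not checked:** I did not re-measure the other items on the bench after the last move. The force readings gave no sign of touching any of them.

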